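Level the tray stand with the clamped spirit level

ROBOT

A 6-joint arm with a two-finger parallel gripper is mounted at the origin on the work surface. World frame = base frame: x ahead of the robot, y to its left, z up, the work surface at z = 0. Lengths are in mm, angles in rad, forces in N, time in s.
With the tool pointing down it reaches from about 275 to 750 mm from the base axis. Payload 10.2 kg.
Tool frame: the origin (TCP) lies midway between the tips of the shut fingers; the grasp point (between the pads) lies 19 mm behind it; z points along the fingers, y is the direction in which the jaws open and shut (so a half turn about z gives the same grasp; the last joint's range is limited). The gripper opens to 85 mm and grips with 20 to 120 N. Pads are 22 mm wide; open, the fingers measure 114 mm over their backs; the gripper's body (76 mm by 85 mm) begins 54 mm behind the grasp point. The pads swing forward as they close: fully open they stand 13 mm farther back than shut.
Start: joints at [-1.541, 0.313, 1.498, -0, 1.331, -0.223], TCP at [131.297, -508.323, 209.094] pointing down, gripper open.
Joint ranges: [-2.94, 2.94], [-0.97, 2.17], [0.19, 2.56], [-1.23, 4.37], [0.02, 3.11], [-2.88, 2.88]. Speed limits (rad/s): [2.39, 2.39, 3.01, 3.14, 3.14, 3.14].

INTERFACE

Orientations are given as a unit quaternion [w, x, y, z].
In Python, from bench import ctrl gives the robot as it stands.
- The arm moves only by the tool apply_moves, never from a script. Its argument "targets" is a list of rows, each an object of numbers: "tx", "ty", "tz": the shift along the tool's x, y, z in m; "twist": the turn about the tool's z in degrees. In form: [{"tx": .., "ty": .., "tz": .., "twist": ..}, ...]. A call has 1 to 12 rows; each row shifts and turns the pose as measured when the row begins, along the tool's axes as they then stand; what a row does not reach is not made up. A row lasts 1/8 s, in which the tool goes at most 62.5 mm and 10.7 degrees, less where a joint would pass 70% of its speed; a pose out of reach is approached as far as the arm can. A call is refused whole if a number of a shift passes 0.0625 or a number of a turn 10.7, either way. A call with a gripper value outside its range is refused whole. "hand" is the opening, from 0 (shut) to 1 (fully open), set as the call begins (left out, the last holds). The fingers move at their own pace and stop on an object; "force" is the grip in N (left out, the last holds). Time passes only in rows, so rows that do not move let the fingers close. It gives the time, the measured TCP pose, the force and the opening at its end, in the units of the state.
- ctrl.state(): the state, without advancing time (a new reading comes with each control period).
- ctrl.grab_frame(name): name is "scene" or "side" or "wrist"; returns (picture, depth): 480x640x3 uint8, blue, green, red; 480x640 float32, mm along the optical axis (not along the pixel's ray), 0 where there is no reading.
- ctrl.camera_model(name): a dict with "fov_y" (degrees; the focal length in pixels is half the picture's height over the tangent of half this angle, whatever the lens; pixels are square), "cx", "cy" (the principal point, pixels), "R" (3x3) and "t" (3): a world point X has camera coordinates R X + t; the wrist camera has in their place "hand_eye" (4x4, takes a point from camera to tool coordinates, whose origin is the TCP and whose axes are the flange's). Camera axes: x right, y down, z forward; pixel columns grow to the right and rows downward; lengths in mm; the calibration is good to about 2 mm. A picture is of the moment at which its call begins: read the wrist's pose just before it. camera_model takes no time and is no camera call.
- ctrl.finish_job(): hands the job in, once; it reports no verdict.
The state is a dict: "t": time; "joints": joint angles; "joint_vel": joint speeds; "tau": joint torques, N m; "ee_pos": TCP position; "ee_rot": TCP orientation; "ft_force": force on the tool from outside, world axes, zero at the start; "wrist_torque": the same for the moment, N m; "opening": opening from 0.0 (shut) to 1.0 (fully open).
Only numpy, scipy, OpenCV 4.12 (cv2) and the standard library are available. Lean on these libraries where they do the work, as an engineer would, in place of code of your own. Each camera call takes 0.05 s, during which the arm holds its last target.

TASK

Level the low steel tray stand: set the forked spirit level flat on its shelf and slide it along so that its fork goes under the round presser plate of the levelling foot, home around the stem, and let go of it. Then take the foot's black knob, push it down so that the presser clamps the fork firmly on the shelf, and, keeping it pushed down, turn it until the bubble stands between the two lines of the vial. Finish while still holding the knob pushed down, and leave the other things on the table where they are.

Things in the scene. Friction and masses are not known exactly. Their poses are not given: they have to be found in the camera images.
- shelf: Steel shelf of the stand. Origin: on its top face, on its tilt line, about 60 mm above the table; axes x along that line, away from the robot (stand yawed up to 0.3 rad), z up. Plate: own x -140..140, y -310..10 mm. Tilts about own x only: legs at y = 0, levelling foot at foot_axis, whose side starts 9 to 22 mrad too low. A fixed tray 14 mm high covers x 25..131; the front strip is free.
- foot_axis (a point): Point of the shelf's top face on the levelling foot's axis, at own (-60, -250, 0) mm of shelf. A fixed stem of 8 mm diameter rises 30 mm from here through the presser into the knob. The foot holds the shelf firmly: it does not yield when pressed.
- presser: Round steel plate around the stem below the knob, 44 mm diameter, 4 mm thick, turning with the knob; origin: centre of its underside, at rest 18 mm above the shelf, so the 8 mm thick fork slides in below it. Pushing the knob down 10 mm (1 N rising to 3 N) brings it onto the fork.
- knob: Black round knob on the foot, 36 mm diameter (39 over the flutes), 32 mm high, its underside 38 mm above the shelf at rest, a spring below. Origin: centre of its underside, z up the axis; it turns about that. Grip it round the side from above; free all round. It stays where it is left when turned (0.15 N m) but springs up when let go.
- knob_top (a point): Centre of the knob's top. Push: 10 mm brings the presser onto the fork, then a spring takes about 2 N at once and 0.9 N per further mm, 14 mm at most: 18 mm in all is a firm press. Clockwise from above raises the foot's side of the shelf by 17 mrad per rad, and the knob by 4 mm per rad; 0.55 to 1.3 rad clockwise is needed from the start, the stop is 1.7 rad past level.
- level: Forked spirit level, about 0.25 kg, starts on the table right of the stand. Bar 120 mm long (own x -85..35), 26 mm wide (y), 32 mm high, vial in its top; at +x a flat steel fork 8 mm thick, 42 mm wide, ending at x = 107. Origin: on the underside, mid-width, near the centre of mass and the place to grip across the 26 mm. x to the fork, z up.
- level_notch (a point): Point of the level at own (83, 0, 0) mm in the fork's notch (16 mm wide, open to +x, closed at x = 77) where the stem's axis should come to lie. Lay the level along the shelf, fork towards the shelf's own -y, and slide it that way under the presser.
- vial_middle (a point): Middle of the vial on the level's top, at own (-47, 0, 30) mm, midway between two black lines across its green bed, 10.5 mm to either side.
- bubble (a point): Middle of the white bubble, 14 mm long, that moves along the level's own x, up to 22 mm either way: to the higher side, 0.6 mm per mrad of tilt, settling in 1 to 2 s. Between the lines means within 3.5 mm of the vial's middle.
- jar: Bystander: glass jar with steel lid, 60 mm diameter, 85 mm high; origin under its centre.
- spanner: Bystander: steel spanner lying on the table, about 180 mm long.
- mug: Bystander: white mug, 76 mm diameter, 90 mm high; origin under its centre.
- bottle: Bystander: white bottle, 66 mm diameter, 190 mm high; origin under its centre.
- bowl: Bystander: steel bowl, 140 mm diameter, 60 mm high; origin under its centre.
- pan: Bystander: steel open pan 160 x 200 x 65 mm; origin under its centre.
Things that resemble listed ones, but are neither listed nor needed, are in the scene too. Of the things that look like the level, the larger one is meant.

How it is judged (in metres and radians):
On the way, in this order (a step that is already met when the one before it is completed fails the run):
1. the level lies flat on the shelf, its fork home around the stem under the presser (horizontal distance between level_notch and foot_axis below 0.01 m and z of level in the frame of shelf between -0.004 and 0.004 m and angle between the z axis of level and the z axis of shelf, either way round below 0.015 rad), for 0.2 s.
2. the knob is pushed down so that the presser clamps the fork, the bubble still off the middle (all of step 1 and contact force between presser and level above 2 N and contact force between the fingers and level below 0.5 N and distance between bubble and vial_middle above 0.004 m), for 0.1 s.
At the end, for the whole second after the job is handed in: The gripper still holds the knob pushed down, the presser clamping the fork with over 2.5 N; the level lies flat on the shelf, fork within 10 mm of home around the stem, untouched by the fingers; bubble within 3.5 mm of the vial's middle, shelf level within 0.009 rad (all of step 1 and contact force between presser and level above 2.5 N and contact force between the fingers and knob above 1 N and contact force between the fingers and level below 0.5 N and distance between bubble and vial_middle below 0.0035 m and angle between shelf's own z axis and vertical below 0.009 rad); the arm keeps its last pose, push and grip.
It fails at once if a bystander is pushed more than 40 mm away (distance of any of jar, spanner, mug, bottle, bowl, pan from where it was at the start of the episode above 0.04 m).
It fails at once if the jar, mug, bottle, bowl or pan is knocked over (angle between any of jar, mug, bottle, bowl, pan's own z axis and vertical above 0.6 rad).
It also fails if it takes over 61 s, if anything falls off the work surface, if the arm or the gripper's body presses on something with over 40 N, if the wrist force passes 120 N, or if a joint passes its speed limit or range.

## Working session

There is one attempt and no reset: what is moved stays moved. The work goes in short steps, Python scripts to look and compute and a tool call to move; the robot and the scene stay as the last step left them, time stands still between calls to the robot, and variables do not carry over. Pictures are saved under pics/ and viewed, and the job is handed in when it is done.

Besides the shell and the picture viewer there is one more tool, called in YAML: its name, and indented under it one key for each argument. apply_moves: Moves the arm, as the interface text tells. Its arguments: {"type":"object","properties":{"targets":{"type":"array"},"hand":{"type":"number"},"force":{"type":"number"}},"required":["targets"]}

```bash
ls; mkdir -p pics; cat > h.py <<'E'
import numpy as np, cv2
from bench import ctrl
from scipy.spatial.transform import Rotation as Rn
def rot(q): return Rn.from_quat([q[1],q[2],q[3],q[0]]).as_matrix()
def K(m):
    f=240/np.tan(np.radians(m['fov_y'])/2); return f,m['cx'],m['cy']
def cam(name,st=None):
    m=ctrl.camera_model(name); f,cx,cy=K(m)
    if name!='wrist':
        R=np.array(m['R']);t=np.array(m['t']); return f,cx,cy,R.T,-R.T@t
    H=np.array(m['hand_eye']); Rt=rot(st['ee_rot']); return f,cx,cy,Rt@H[:3,:3],Rt@H[:3,3]+np.array(st['ee_pos'])
def pt(c,u,v,d):
    f,cx,cy,R,o=c; return R@np.array([(u-cx)/f*d,(v-cy)/f*d,d])+o
def ray(c,u,v,z):
    f,cx,cy,R,o=c; r=R@np.array([(u-cx)/f,(v-cy)/f,1]); return o+r*(z-o[2])/r[2]
def proj(c,X):
    f,cx,cy,R,o=c; p=R.T@(np.array(X)-o); return cx+f*p[0]/p[2],cy+f*p[1]/p[2]
def cloud(c,d):
    f,cx,cy,R,o=c; v,u=np.mgrid[0:480,0:640]; P=np.stack([(u-cx)/f*d,(v-cy)/f*d,d],-1); return P@R.T+o
def tri(c1,p1,c2,p2):
    A=[];b=[]
    M=np.zeros((3,3));y=np.zeros(3);L=[]
    for c,p in((c1,p1),(c2,p2)):
        f,cx,cy,R,o=c; r=R@np.array([(p[0]-cx)/f,(p[1]-cy)/f,1]);r/=np.linalg.norm(r);Q=np.eye(3)-np.outer(r,r);M+=Q;y+=Q@o;L.append((o,r))
    X=np.linalg.solve(M,y); return X,[np.linalg.norm(np.cross(X-o,r)) for o,r in L]
E
python3 - <<'E'
from h import *
st=ctrl.state();print(st)
for n in('scene','side','wrist'):
    s=ctrl.state();p,d=ctrl.grab_frame(n);cv2.imwrite(f'pics/{n}0.png',p);np.savez(f'{n}0.npz',p=p,d=d);print(n,ctrl.camera_model(n),(d>0).mean())
E
```

```text
pics
{'t': 0.0, 'joints': array([-1.54139117e+00,  3.13476946e-01,  1.49845734e+00, -1.84697652e-05,
        1.33100224e+00, -2.23359975e-01]), 'joint_vel': array([-0.00030621,  0.00184666,  0.00062175,  0.00095524, -0.00056646,
        0.00086514]), 'tau': array([ 1.08189262e-03, -4.12265217e+01, -2.59742510e+01, -9.03037312e-05,
        4.13282964e-03, -5.90576761e-07]), 'ee_pos': array([ 131.28788706, -508.01498902,  208.5136864 ]), 'ee_rot': array([-6.69645843e-04,  9.92023846e-01,  1.26048548e-01,  5.61333565e-05]), 'ft_force': array([ 0.64129734, -0.45000225,  0.57399042]), 'wrist_torque': array([-0.02996693,  0.04454484,  0.01569581]), 'opening': 1.001889458044059}
scene {'fov_y': 51.51110872594652, 'cx': 324.4008035894313, 'cy': 248.18729305918782, 'R': array([[ 0.55033031,  0.83464952, -0.02228758],
       [ 0.55555447, -0.38597342, -0.73646707],
       [-0.6232943 ,  0.39291819, -0.67610614]]), 't': array([-310.22050309, -223.32036081, 1740.52181105])} 0.995859375
side {'fov_y': 56.70915219563707, 'cx': 319.22797104591217, 'cy': 250.15918405252754, 'R': array([[-0.9858808 , -0.16738305, -0.00468544],
       [-0.10496227,  0.63954216, -0.76155679],
       [ 0.13046824, -0.75031243, -0.64808125]]), 't': array([ 511.41102207,  135.80233972, 1386.96931897])} 0.9960481770833334
wrist {'fov_y': 61.939681792653204, 'cx': 323.89726586051876, 'cy': 242.0386165659198, 'hand_eye': array([[ 2.60284650e-04, -9.61776509e-01, -2.73835496e-01,
         6.92477278e+01],
       [ 9.99999610e-01,  4.81490223e-04, -7.40595869e-04,
         1.72126790e+00],
       [ 8.44136823e-04, -2.73835197e-01,  9.61776259e-01,
        -1.65150395e+02],
       [ 0.00000000e+00,  0.00000000e+00,  0.00000000e+00,
         1.00000000e+00]])} 0.9959830729166667
```

View pics/scene0.png

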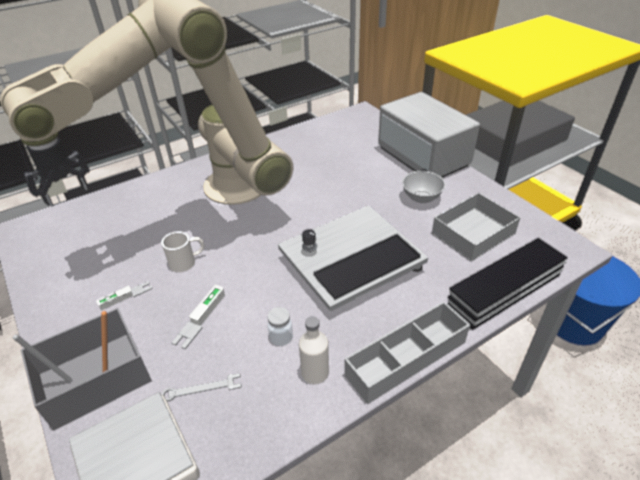

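View pics/side0.png

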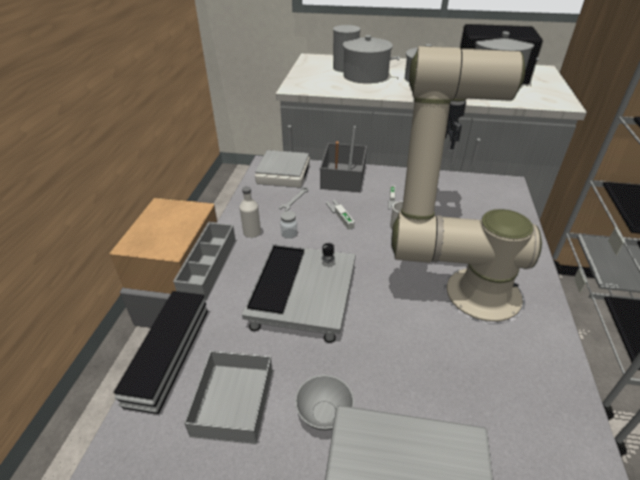

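View pics/wrist0.png

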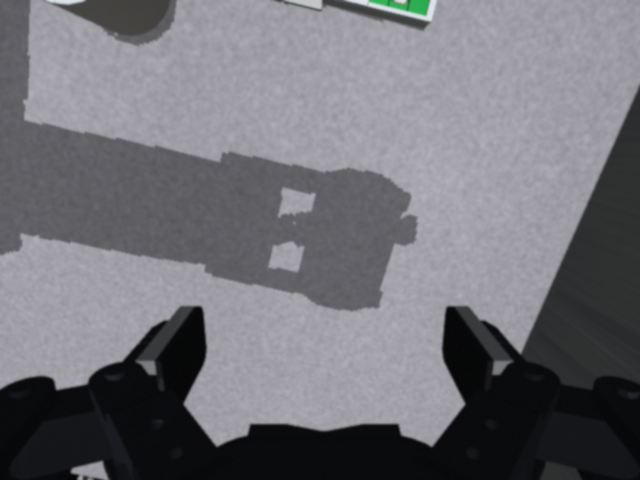

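Level candidates in the scene view are the larger green-vial bar at (200,315) and the smaller one at (124,293). I choose the larger and check it with a close crop and sizes.

```bash
python3 - <<'E'
from h import *
a=np.load('scene0.npz');p=a['p'];c=cam('scene');C=cloud(c,a['d'])
cv2.imwrite('pics/crop1.png',np.hstack([cv2.resize(p[270:360,90:250],None,fx=4,fy=5,interpolation=cv2.INTER_CUBIC)]))
b=np.load('side0.npz');c2=cam('side');C2=cloud(c2,b['d'])
for n,cl,img in(('scene',C,p),('side',C2,b['p'])):
    g=(img[...,1].astype(int)-img[...,2]>50)&(img[...,1].astype(int)-img[...,0]>40)
    k,l,s,ce=cv2.connectedComponentsWithStats(g.astype(np.uint8))
    for i in range(1,k):
        if s[i,4]>4: q=cl[l==i];print(n,'green',ce[i],s[i,4],np.median(q,0).round(1))
# shelf: points z 40..75 
for n,cl in(('scene',C),('side',C2)):
    m=(cl[...,2]>35)&(cl[...,2]<72)&(cl[...,0]>250)&(cl[...,0]<720)&(cl[...,1]>-260)&(cl[...,1]<260)
    k,l,s,ce=cv2.connectedComponentsWithStats(m.astype(np.uint8))
    for i in range(1,k):
        if s[i,4]>800:
            q=cl[l==i];print(n,ce[i],s[i],np.median(q,0)); r=cv2.minAreaRect(q[:,:2].astype(np.float32));print(r,cv2.boxPoints(r))
    q=cl[m.astype(bool)]
# knob
for n,cl in(('scene',C),('side',C2)):
    m=(cl[...,2]>85)&(cl[...,2]<150)&(cl[...,0]>250)&(cl[...,0]<560)&(cl[...,1]>-300)&(cl[...,1]<200)
    k,l,s,ce=cv2.connectedComponentsWithStats(m.astype(np.uint8))
    for i in range(1,k):
        if s[i,4]>20: q=cl[l==i];print(n,'high',ce[i],s[i,4],q.min(0).round(),q.max(0).round(),np.median(q,0).round(1))
E
```

```text
scene green [214.92592593 291.55555556] 27 [ 453.2 -278.3   25.8]
scene green [113.66666667 295.25      ] 12 [ 301.8 -506.9   19.1]
scene green [207.2 300.8] 30 [ 472.3 -308.    26. ]
scene green [102.75       300.08333333] 12 [ 302.7 -536.6   18. ]
scene [352.11491861 256.9631624 ] [ 278  206  150  106 8171] [585.25319454  84.56247836  58.16573241]
((556.0180053710938, 96.10549926757812), (323.3664855957031, 285.99200439453125), 88.6721420288086) [[409.31363  -62.220627]
 [695.2288   -68.84804 ]
 [702.7224   254.43163 ]
 [416.8072   261.05902 ]]
side [301.5866571  289.00071736] [ 242  245  114   88 6970] [550.86900381 131.9537733   59.47047328]
((553.3859252929688, 99.83948516845703), (324.4061584472656, 281.1170654296875), 88.55831909179688) [[408.79095 -58.77588]
 [689.81903 -65.84862]
 [697.9809  258.45483]
 [416.95282 265.5276 ]]
scene high [273.98795181 191.26506024] 83 [284. -37. 130.] [297.  52. 150.] [291.6   4.7 142.1]
scene high [308.52884615 237.11538462] 208 [475. -23.  85.] [514.  16. 132.] [501.3  -6.3 122.6]
scene high [185.55882353 240.        ] 34 [ 251. -299.   85.] [ 307. -268.   93.] [ 288.9 -276.6   88.2]
side high [327.97058824 250.10588235] 170 [472. -18.  86.] [510.  21. 131.] [489.3  10.1 121.9]
```

View pics/crop1.png

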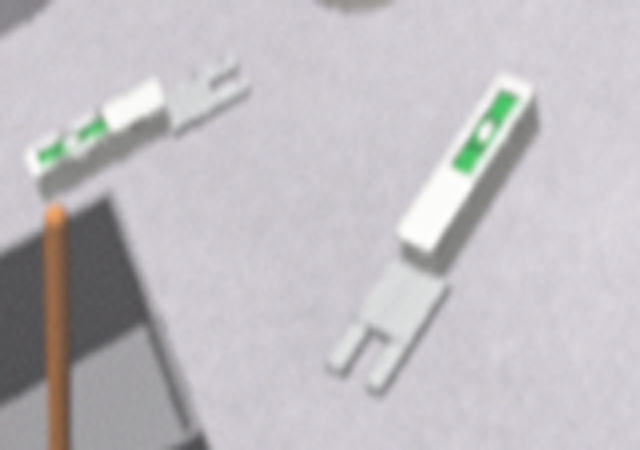

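The crop shows the larger level (vial at crop (487,130), fork at lower left). It has a clear 120 mm bar and a vial about 35 mm long. The lookalike to its left is smaller. The shelf footprint fits 286 x 322 mm, with yaw about -0.024, and the knob sits at about (493,-1) with its top at z≈131, so these agree. Next I move over the level for a wrist look.

apply_moves:
  targets:
    - {"tx":0.039,"ty":-0.008}
    - {"tx":0.039,"ty":-0.008}
    - {"tx":0.039,"ty":-0.008}
    - {"tx":0.039,"ty":-0.008}
    - {"tx":0.039,"ty":-0.008}
    - {"tx":0.039,"ty":-0.008}
    - {"tx":0.039,"ty":-0.008}
    - {"tx":0.039,"ty":-0.008}
    - {"tx":0.039,"ty":-0.008}
    - {"tx":0.039,"ty":-0.008}
  hand: 1

```text
invalid input at $.targets[0]: expected keys tx, ty, tz, twist
```

apply_moves:
  targets:
    - {"twist":-10}
    - {"twist":-10}
    - {"twist":-10}
    - {"twist":-10}
    - {"twist":-10}
    - {"twist":-10}
    - {"twist":-10}
    - {"twist":-10}
    - {"twist":-10}
    - {"twist":-10}
    - {"twist":-9}
    - {}

```text
invalid input at $.targets[0]: expected keys tx, ty, tz, twist
```

```bash
cat >> h.py <<'E'
def togo(st,X=None,yaw=None):
    R=rot(st['ee_rot']); o={}
    y=np.degrees(np.arctan2(R[1,0],R[0,0])); o['yaw']=round(y,2)
    if X is not None: o['tool_shift']=(R.T@(np.array(X)-st['ee_pos'])).round(1)
    if yaw is not None: o['twist']=round(-(((yaw-y)+180)%360-180),2)
    return o
def shot(n,name):
    st=ctrl.state();p,d=ctrl.grab_frame(n);cv2.imwrite(f'pics/{name}.png',p);np.savez(f'{name}.npz',p=p,d=d);return st,p,d,cam(n,st)
E
python3 - <<'E'
from h import *
st,p,d,c=shot('wrist','w1');print(st['t'],st['ee_pos'],st['ft_force'],togo(st))
C=cloud(c,d)
print('table z',np.median(C[60:200,500:600,2]))
import pickle;pickle.dump(dict(st),open('w1.pkl','wb'))
w=(p.min(2)>190);w[380:]=0
g=(p[...,1].astype(int)-p[...,2]>50)
k,l,s,ce=cv2.connectedComponentsWithStats((w|g).astype(np.uint8))
for i in range(1,k):
    if s[i,4]>500:
        q=C[l==i];r=cv2.minAreaRect(q[:,:2].astype(np.float32));print(ce[i],s[i],np.median(q[:,2]),r)
k,l,s,ce=cv2.connectedComponentsWithStats(g.astype(np.uint8))
for i in range(1,k):
    if s[i,4]>50:print('g',ce[i],s[i,4],np.median(C[l==i],0),ray(c,*ce[i],30))
E
```

```text
0.15 [ 131.28338579 -508.11602801  208.67549648] [-0.15048344  0.10644785  0.02991585] {'yaw': np.float64(14.48)}
table z 0.2858614382710414
[404.27697842   6.71582734] [349   0  88  21 834] 21.250190101269425 ((269.72833251953125, -503.02667236328125), (54.873443603515625, 132.54428100585938), 59.17097091674805)
g [405.88501027   5.20533881] 487 [ 304.12250614 -534.08498435   20.25134051] [ 301.96146008 -530.08067621   30.        ]
```

View pics/w1.png

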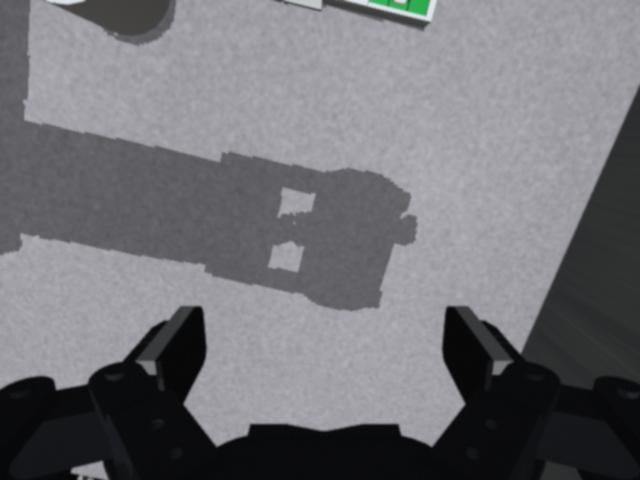

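The moves were refused because every row must give all four keys, so nothing moved. The wrist picture is unchanged.

apply_moves:
  targets:
    - {"tx":0.039,"ty":-0.008,"tz":0,"twist":0}
    - {"tx":0.039,"ty":-0.008,"tz":0,"twist":0}
    - {"tx":0.039,"ty":-0.008,"tz":0,"twist":0}
    - {"tx":0.039,"ty":-0.008,"tz":0,"twist":0}
    - {"tx":0.039,"ty":-0.008,"tz":0,"twist":0}
    - {"tx":0.039,"ty":-0.008,"tz":0,"twist":0}
    - {"tx":0.039,"ty":-0.008,"tz":0,"twist":0}
    - {"tx":0.039,"ty":-0.008,"tz":0,"twist":0}
    - {"tx":0.039,"ty":-0.008,"tz":0,"twist":0}
    - {"tx":0.039,"ty":-0.008,"tz":0,"twist":0}
  hand: 1

```text
t: 1.45
ee_pos: [498.1, -328.5, 207.2]
ee_rot: [-0.002, 0.992, 0.124, -0.001]
ft_force: [0.3, 0.1, -0.5]
opening: 0.998
```

apply_moves:
  targets:
    - {"tx":0,"ty":0,"tz":0,"twist":-10}
    - {"tx":0,"ty":0,"tz":0,"twist":-10}
    - {"tx":0,"ty":0,"tz":0,"twist":-10}
    - {"tx":0,"ty":0,"tz":0,"twist":-10}
    - {"tx":0,"ty":0,"tz":0,"twist":-10}
    - {"tx":0,"ty":0,"tz":0,"twist":-10}
    - {"tx":0,"ty":0,"tz":0,"twist":-10}
    - {"tx":0,"ty":0,"tz":0,"twist":-10}
    - {"tx":0,"ty":0,"tz":0,"twist":-10}
    - {"tx":0,"ty":0,"tz":0,"twist":-10}
    - {"tx":0,"ty":0,"tz":0,"twist":-9}
    - {"tx":0,"ty":0,"tz":0,"twist":0}

```text
t: 2.95
ee_pos: [499.8, -325.5, 203.4]
ee_rot: [-0.005, 0.446, 0.895, 0.002]
ft_force: [-0.3, -0.7, -0.4]
opening: 0.999
```

```bash
cat > look.py <<'E'
from h import *
import sys
name=sys.argv[1]
st,p,d,c=shot('wrist',name);print(st['t'],st['ee_pos'],st['ft_force'],togo(st))
C=cloud(c,d)
w=(p.min(2)>190);w[380:]=0
g=(p[...,1].astype(int)-p[...,2]>50)
k,l,s,ce=cv2.connectedComponentsWithStats((w|g).astype(np.uint8))
for i in range(1,k):
    if s[i,4]>500:
        q=C[l==i];r=cv2.minAreaRect(q[:,:2].astype(np.float32));print(ce[i],s[i],np.median(q[:,2]),r)
k,l,s,ce=cv2.connectedComponentsWithStats(g.astype(np.uint8))
for i in range(1,k):
    if s[i,4]>50:print('g',ce[i],s[i,4],np.median(C[l==i],0))
E
python3 look.py w1
```

```text
2.95 [ 499.75565399 -325.4738746   203.41504568] [-0.31417139 -0.65755235 -0.37795172] {'yaw': np.float64(126.97)}
[70.62633181 22.52587519] [   0    0  104   49 1314] 88.73390711239409 ((349.2877502441406, -306.68798828125), (228.7081756591797, 44.89891052246094), 9.492053985595703)
[314.24904798 157.07235339] [ 303  120   25   76 1313] 27.436957643934306 ((465.0180969238281, -294.3680419921875), (16.97440528869629, 61.97297286987305), 32.136199951171875)
[ 31.09058188 240.08278344] [   1  200   58   87 1667] 23.783247027082155 ((360.43341064453125, -403.4080810546875), (322.3852233886719, 57.0476188659668), 62.736473083496094)
g [314.24904798 157.07235339] 1313 [ 463.82224544 -293.19136724   27.43695764]
g [ 23.56445312 256.59765625] 512 [ 305.85773121 -522.93320994   20.53976386]
```

View pics/w1.png

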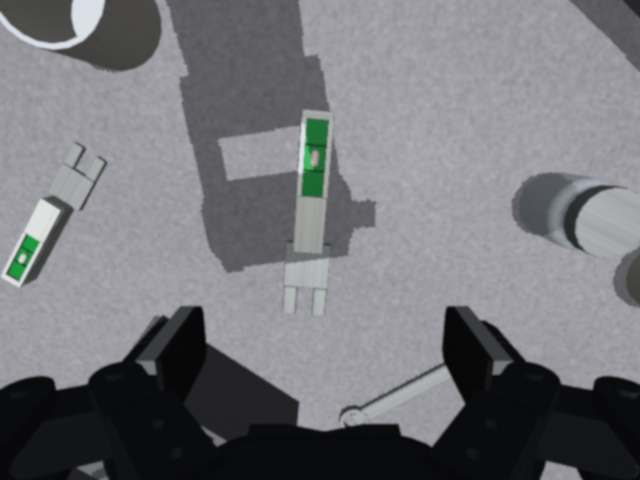

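The level runs from its bar's rear end at (317,111) to the fork tips at (304,312), with the vial at (314,157). I now fit its axis from height-masked depth and check against the scene view.

```bash
python3 - <<'E'
from h import *
import pickle
st=ctrl.state();a=np.load('w1.npz');c=cam('wrist',st);C=cloud(c,a['d'])
roi=np.zeros((480,640),bool);roi[95:330,265:350]=1
m=(C[...,2]>20)&(C[...,2]<45)&roi
q=C[m];print('bar z',np.median(q[:,2]),len(q));r=cv2.minAreaRect(q[:,:2].astype(np.float32));print(r)
m2=(C[...,2]>4)&(C[...,2]<14)&roi
q2=C[m2];r2=cv2.minAreaRect(q2[:,:2].astype(np.float32));print('fork',r2,np.median(q2[:,2]))
# ray-based bar ends at z=32, fork end at z=8
A=ray(c,317,111,32);B=ray(c,308.5,252,32);F=ray(c,304,314,8);print(A,B,F,np.linalg.norm(A-B),np.linalg.norm((F-B)[:2]))
print('yaw',np.degrees(np.arctan2(*(B-A)[[1,0]])),np.degrees(np.arctan2(*(F-A)[[1,0]])))
# scene view
s=np.load('scene0.npz');cs=cam('scene')
print('vial tri',tri(c,(314.2,157.1),cs,(211,296)))
u=(F-A)[:2];u/=np.linalg.norm(u)
O=A[:2]+85*u;print('origin',O, 'from fork',F[:2]-107*u)
yaw=np.degrees(np.arctan2(-u[1],-u[0]))
print(togo(st,[O[0],O[1],st['ee_pos'][2]],yaw))
E
```

```text
bar z 31.863542532152934 4394
((476.6796875, -312.8698425292969), (26.0462646484375, 120.10212707519531), 32.01471710205078)
fork ((526.8204956054688, -393.1086730957031), (42.06880187988281, 74.05955505371094), 32.163082122802734) 8.25588730519496
[ 444.66016923 -262.65269995   32.        ] [ 509.11102463 -361.8801527    32.        ] [ 546.78286381 -422.15372976    8.        ] 118.32159624949986 71.07792596691259
yaw -56.99521021491588 -57.37004599137021
vial tri (array([ 464.48038502, -293.28674493,   29.08821327]), [np.float64(0.015740933509543423), np.float64(0.015740933509565083)])
origin [ 490.49311632 -334.2372022 ] from fork [ 489.0872716 -332.041474 ]
{'yaw': np.float64(126.87), 'tool_shift': array([ -1.4, -12.6,  -0. ]), 'twist': np.float64(4.24)}
```

The sizes match exactly: bar 120x26 with top at 31.9, fork 42 wide. The origin is at (490,-334) with axis at -58°. I align and descend.

apply_moves:
  targets:
    - {"tx":-0.001,"ty":-0.013,"tz":0.03,"twist":4.9}
    - {"tx":0,"ty":0,"tz":0.04,"twist":0}
    - {"tx":0,"ty":0,"tz":0.04,"twist":0}
    - {"tx":0,"ty":0,"tz":0.03,"twist":0}
    - {"tx":0,"ty":0,"tz":0,"twist":0}

```text
t: 3.62
ee_pos: [489.1, -333.5, 60.0]
ee_rot: [-0.004, 0.494, 0.87, 0.002]
ft_force: [-0.1, 0.3, 0.8]
opening: 1.001
```

```bash
python3 - <<'E'
from h import *
st=ctrl.state();print(st['ee_pos'],togo(st,[489.9,-334.1,4.5],122))
E
```

```text
[ 489.05085057 -333.53348227   60.02261655] {'yaw': np.float64(120.84), 'tool_shift': array([-1.4,  0.5, 55.5]), 'twist': np.float64(-1.16)}
```

apply_moves:
  targets:
    - {"tx":-0.001,"ty":0.001,"tz":0.025,"twist":-1}
    - {"tx":0,"ty":0,"tz":0.02,"twist":0}
    - {"tx":0,"ty":0,"tz":0.009,"twist":0}
    - {"tx":0,"ty":0,"tz":0,"twist":0}

```text
t: 4.12
ee_pos: [492.8, -336.0, 10.6]
ee_rot: [0.0, 0.488, 0.873, 0.001]
ft_force: [0.4, 0.8, 0.2]
opening: 0.998
```

apply_moves:
  targets:
    - {"tx":0,"ty":0,"tz":0,"twist":0}
    - {"tx":0,"ty":0,"tz":0,"twist":0}
    - {"tx":0,"ty":0,"tz":0,"twist":0}
    - {"tx":0,"ty":0,"tz":0,"twist":0}
    - {"tx":0,"ty":0,"tz":0,"twist":0}
    - {"tx":0,"ty":0,"tz":0,"twist":0}
    - {"tx":0,"ty":0,"tz":0,"twist":0}
    - {"tx":0,"ty":0,"tz":0,"twist":0}
  hand: 0
  force: 40

```text
t: 5.12
ee_pos: [493.8, -337.0, 13.3]
ee_rot: [0.002, 0.489, 0.872, 0.0]
ft_force: [-0.6, -0.3, -0.5]
opening: -0.002
```

```bash
python3 - <<'E'
from h import *
st=ctrl.state();print(st['ee_pos'],st['opening'],togo(st))
E
```

```text
[ 493.81159294 -336.98983325   13.33538164] -0.0017323963627325983 {'yaw': np.float64(121.48)}
```

The fingers shut fully (opening 0), so nothing was gripped. I look at what happened.

```bash
python3 - <<'E'
from h import *
st,p,d,c=shot('wrist','w2')
st,p,d,c=shot('scene','s2')
cv2.imwrite('pics/s2c.png',cv2.resize(p[200:400,50:316],None,fx=3,fy=3,interpolation=cv2.INTER_CUBIC))
E
```

```text
(no output)
```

View pics/w2.png

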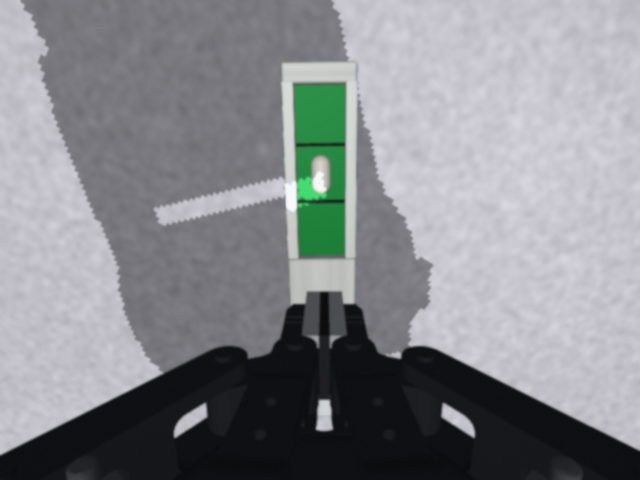

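View pics/s2c.png

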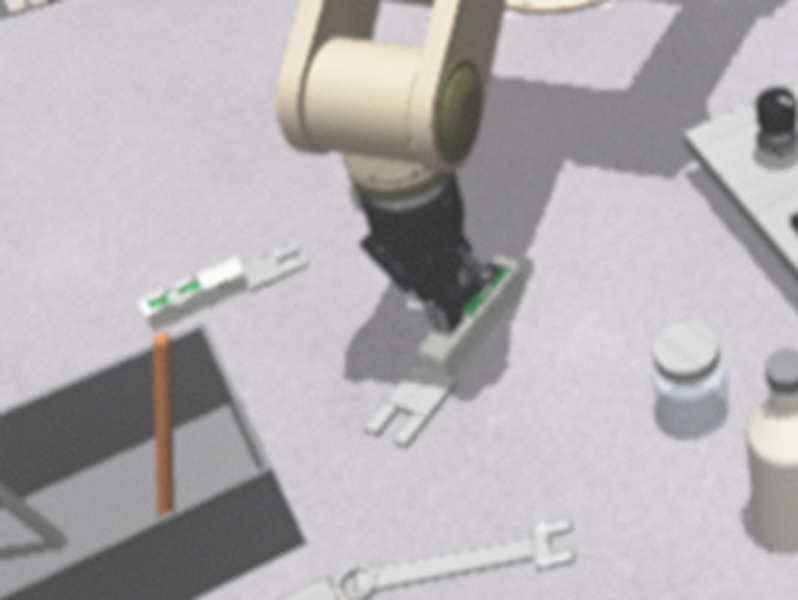

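```bash
python3 - <<'E'
from h import *
st=ctrl.state();print(st['ee_pos'],st['t'],st['joints'])
a=np.load('w2.npz');c=cam('wrist',st);C=cloud(c,a['d'])
for v in range(270,340,5): print(v,[C[v,u].round(0).tolist() for u in (300,315,323,335)])
print('proj tcp',proj(c,st['ee_pos']),'R',rot(st['ee_rot']).round(3))
s=np.load('s2.npz');cs=cam('scene');Cs=cloud(cs,s['d']);
print(proj(cs,st['ee_pos']))
m=np.zeros((480,640),bool)
img=s['p'];x=slice(185,225);
for v in range(290,316,3): print(v,[Cs[v,u].round(0).tolist() for u in (193,197,200,204)])
E
```

```text
[ 493.8284549  -336.98773178   13.34059235] 5.225 [-0.79520185  0.67853419  1.47767759  0.00154831  0.98133269 -1.34545881]
270 [[478.0, -329.0, 33.0], [483.0, -326.0, 32.0], [485.0, -325.0, 32.0], [489.0, -322.0, 32.0]]
275 [[479.0, -331.0, 33.0], [484.0, -328.0, 33.0], [486.0, -326.0, 33.0], [490.0, -324.0, 33.0]]
280 [[480.0, -333.0, 33.0], [485.0, -330.0, 33.0], [487.0, -328.0, 32.0], [492.0, -326.0, 31.0]]
285 [[481.0, -335.0, 32.0], [486.0, -331.0, 33.0], [488.0, -330.0, 33.0], [493.0, -328.0, 32.0]]
290 [[482.0, -336.0, 33.0], [487.0, -333.0, 33.0], [490.0, -332.0, 31.0], [493.0, -329.0, 33.0]]
295 [[483.0, -339.0, 31.0], [486.0, -331.0, 43.0], [488.0, -329.0, 45.0], [492.0, -327.0, 43.0]]
300 [[484.0, -340.0, 33.0], [486.0, -331.0, 48.0], [488.0, -330.0, 47.0], [492.0, -327.0, 48.0]]
305 [[483.0, -337.0, 44.0], [486.0, -331.0, 52.0], [488.0, -330.0, 51.0], [492.0, -327.0, 52.0]]
310 [[483.0, -337.0, 48.0], [486.0, -331.0, 55.0], [488.0, -329.0, 57.0], [492.0, -327.0, 56.0]]
315 [[484.0, -338.0, 50.0], [486.0, -331.0, 60.0], [488.0, -329.0, 60.0], [492.0, -327.0, 59.0]]
320 [[
[... 775 characters left out ...]
0, -298.0, -2.0]]
296 [[513.0, -347.0, 108.0], [512.0, -338.0, 100.0], [501.0, -328.0, 85.0], [528.0, -325.0, 107.0]]
299 [[497.0, -346.0, 81.0], [515.0, -340.0, 94.0], [516.0, -334.0, 91.0], [532.0, -328.0, 102.0]]
302 [[499.0, -349.0, 74.0], [513.0, -342.0, 82.0], [519.0, -336.0, 84.0], [531.0, -329.0, 90.0]]
305 [[493.0, -350.0, 57.0], [505.0, -343.0, 64.0], [507.0, -336.0, 61.0], [503.0, -325.0, 50.0]]
308 [[447.0, -344.0, -3.0], [506.0, -345.0, 54.0], [506.0, -338.0, 50.0], [493.0, -325.0, 29.0]]
311 [[457.0, -348.0, -3.0], [500.0, -346.0, 38.0], [505.0, -340.0, 38.0], [503.0, -330.0, 30.0]]
314 [[498.0, -357.0, 32.0], [501.0, -348.0, 29.0], [507.0, -342.0, 31.0], [502.0, -331.0, 18.0]]
```

```bash
python3 - <<'E'
from h import *
m=ctrl.camera_model('wrist');H=np.array(m['hand_eye']);f,cx,cy=K(m)
for n in('w1','w2'):
    d=np.load(n+'.npz')['d'];v,u=np.mgrid[0:480,0:640];P=np.stack([(u-cx)/f*d,(v-cy)/f*d,d],-1)@H[:3,:3].T+H[:3,3]
    k=(P[...,2]<30)&(d>0)&(d<170 if n=='w1' else d<190)
    if n=='w2': k&=(P[...,2]<-23)
    for lo in range(-60,20,4):
        q=P[k&(P[...,2]>=lo)&(P[...,2]<lo+4)]
        if len(q): print(n,lo,len(q),q.min(0).round(1),q.max(0).round(1))
E
```

```text
w1 -60 1119 [-13.5 -57.3 -60. ] [ 10.2  55.9 -56. ]
w1 -56 1015 [-13.1 -57.1 -56. ] [ 10.1  55.9 -52. ]
w1 -52 915 [-12.9 -57.  -52. ] [ 10.1  55.8 -48. ]
w1 -48 833 [-13.3 -56.8 -48. ] [ 10.2  55.7 -44. ]
w1 -44 700 [-12.8 -55.8 -44. ] [  9.9  55.2 -40. ]
w1 -40 379 [-12.5 -49.2 -40. ] [  9.2  48.4 -36. ]
w1 -36 26 [-12.5 -43.7 -36. ] [  6.5  42.7 -34.8]
w2 -60 647 [-13.4  -7.1 -60. ] [ 10.2   5.8 -56. ]
w2 -56 317 [  5.  -14.2 -56. ] [ 10.4  12.9 -52. ]
w2 -52 487 [  4.5 -14.2 -52. ] [ 10.1  12.9 -48. ]
w2 -48 436 [  4.7 -14.3 -48. ] [ 10.2  12.9 -44. ]
w2 -44 422 [  4.4 -14.3 -44. ] [ 10.1  12.9 -40. ]
w2 -40 384 [  4.4 -14.2 -40. ] [ 10.   12.8 -36. ]
w2 -36 348 [  4.6 -14.  -36. ] [ 10.1  12.7 -32. ]
w2 -32 265 [  4.7 -13.  -32. ] [ 10.   11.8 -28. ]
w2 -28 42 [  4.7  -7.2 -28. ] [  9.6   6.6 -26.4]
```

The depth shows the real fingertips about 22 mm behind the reported TCP. Shut tips are at tool z≈-22 and open tips at -35. The fingers therefore closed just above the bar, and the level is apparently undisturbed. I will command the heights about 22 mm lower. First I rise, open and re-measure.

apply_moves:
  targets:
    - {"tx":0,"ty":0,"tz":-0.05,"twist":0}
    - {"tx":0,"ty":0,"tz":-0.05,"twist":0}
    - {"tx":0,"ty":0,"tz":0,"twist":0}
    - {"tx":0,"ty":0,"tz":0,"twist":0}
  hand: 1

```text
t: 5.72
ee_pos: [492.9, -336.3, 114.8]
ee_rot: [0.001, 0.489, 0.872, 0.0]
ft_force: [0.3, -0.2, -0.0]
opening: 0.842
```

```bash
python3 - <<'E'
from h import *
st,p,d,c=shot('wrist','w3');C=cloud(c,d);print(st['ee_pos'],st['opening'],st['ft_force'])
m=(C[...,2]>20)&(C[...,2]<42)&(abs(C[...,0]-485)<90)&(abs(C[...,1]+330)<110)
k,l,s,ce=cv2.connectedComponentsWithStats(m.astype(np.uint8));i=1+np.argmax(s[1:,4]);q=C[l==i];r=cv2.minAreaRect(q[:,:2].astype(np.float32));print(r,np.median(q[:,2]),s[i])
print(togo(st,[489.9,-334.1,-18],122))
E
```

```text
[ 492.88207643 -336.30927919  114.81768929] 0.8423395879456788 [ 0.31091445 -0.15761928 -0.04872827]
((476.7572021484375, -312.8348388671875), (26.05927848815918, 119.9057846069336), 32.185855865478516) 31.873300387105786 [ 299   92   45  192 8020]
{'yaw': np.float64(121.47), 'tool_shift': array([  3.6,  -1.6, 132.8]), 'twist': np.float64(-0.53)}
```

View pics/w3.png

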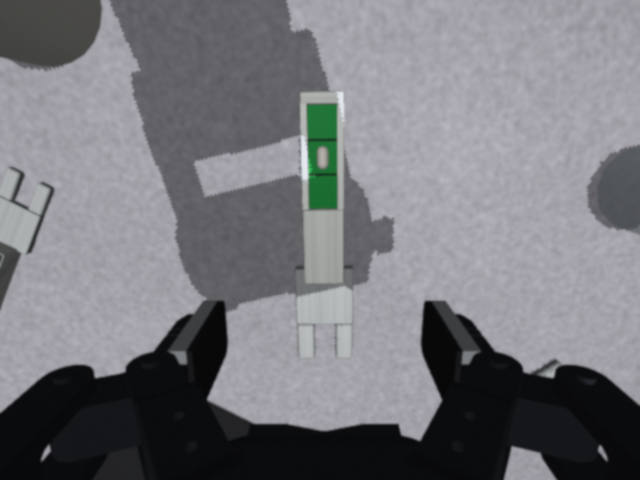

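The level hasn't moved: it lies centred between the open fingers, with the bar at (323,190). I descend deeper.

apply_moves:
  targets:
    - {"tx":0.004,"ty":-0.001,"tz":0.04,"twist":-0.5}
    - {"tx":0,"ty":0,"tz":0.035,"twist":0}
    - {"tx":0,"ty":0,"tz":0.025,"twist":0}
    - {"tx":0,"ty":0,"tz":0.015,"twist":0}
    - {"tx":0,"ty":0,"tz":0,"twist":0}

```text
t: 6.4
ee_pos: [488.5, -331.9, -8.1]
ee_rot: [-0.002, 0.485, 0.875, 0.001]
ft_force: [1.1, 0.0, 1.2]
opening: 0.999
```

```bash
python3 - <<'E'
from h import *
st=ctrl.state();print(st['ee_pos'],st['ft_force'],togo(st,[489.9,-334.1,-18],122))
E
```

```text
[ 488.51732399 -331.86267955   -8.05612777] [1.13176718 0.04560152 1.19952148] {'yaw': np.float64(121.98), 'tool_shift': array([-2.7, -0. ,  9.9]), 'twist': np.float64(-0.02)}
```

apply_moves:
  targets:
    - {"tx":-0.002,"ty":0,"tz":0.006,"twist":0}
    - {"tx":0,"ty":0,"tz":0.002,"twist":0}
    - {"tx":0,"ty":0,"tz":0,"twist":0}
    - {"tx":0,"ty":0,"tz":0,"twist":0}

```text
t: 6.9
ee_pos: [490.7, -334.6, -14.3]
ee_rot: [-0.0, 0.485, 0.875, 0.001]
ft_force: [-0.3, 0.8, -0.1]
opening: 1.0
```

apply_moves:
  targets:
    - {"tx":0,"ty":0,"tz":0,"twist":0}
    - {"tx":0,"ty":0,"tz":0,"twist":0}
    - {"tx":0,"ty":0,"tz":0,"twist":0}
    - {"tx":0,"ty":0,"tz":0,"twist":0}
    - {"tx":0,"ty":0,"tz":0,"twist":0}
    - {"tx":0,"ty":0,"tz":0,"twist":0}
    - {"tx":0,"ty":0,"tz":0,"twist":0}
  hand: 0
  force: 40

```text
t: 7.78
ee_pos: [491.0, -334.9, -13.6]
ee_rot: [0.0, 0.485, 0.875, 0.001]
ft_force: [-0.4, 0.7, 0.7]
opening: 0.292
```

The level is gripped: opening 0.29 is about 25 mm. I lift, then turn the fork toward -y.

apply_moves:
  targets:
    - {"tx":0,"ty":0,"tz":-0.03,"twist":0}
    - {"tx":0,"ty":0,"tz":-0.04,"twist":0}
    - {"tx":0,"ty":0,"tz":-0.04,"twist":0}
    - {"tx":0,"ty":0,"tz":-0.04,"twist":0}
    - {"tx":0,"ty":0,"tz":-0.03,"twist":8}
    - {"tx":0,"ty":0,"tz":0,"twist":9}
    - {"tx":0,"ty":0,"tz":0,"twist":9}
    - {"tx":0,"ty":0,"tz":0,"twist":7}
    - {"tx":0,"ty":0,"tz":0,"twist":0}
    - {"tx":0,"ty":0,"tz":0,"twist":0}

```text
t: 9.02
ee_pos: [488.5, -333.0, 166.9]
ee_rot: [-0.006, 0.718, 0.696, 0.0]
ft_force: [-0.0, 0.6, -3.5]
opening: 0.296
```

```bash
python3 - <<'E'
from h import *
st=ctrl.state();print(st['ee_pos'],st['opening'],st['ft_force'],togo(st,[495,142,165],88.6))
E
```

```text
[ 488.48717849 -333.00693639  166.85797808] 0.29627069424092906 [-0.0252384   0.57221165 -3.48937394] {'yaw': np.float64(88.14), 'tool_shift': array([474.9,  -8.9,   6.1]), 'twist': np.float64(-0.46)}
```

apply_moves:
  targets:
    - {"tx":0.03,"ty":-0.001,"tz":0,"twist":0}
    - {"tx":0.045,"ty":-0.001,"tz":0,"twist":0}
    - {"tx":0.05,"ty":-0.001,"tz":0,"twist":0}
    - {"tx":0.05,"ty":-0.001,"tz":0,"twist":0}
    - {"tx":0.05,"ty":-0.001,"tz":0,"twist":0}
    - {"tx":0.05,"ty":-0.001,"tz":0,"twist":0}
    - {"tx":0.05,"ty":-0.001,"tz":0,"twist":0}
    - {"tx":0.05,"ty":-0.001,"tz":0,"twist":0}
    - {"tx":0.045,"ty":-0.001,"tz":0,"twist":0}
    - {"tx":0.03,"ty":0,"tz":0,"twist":0}
    - {"tx":0,"ty":0,"tz":0,"twist":0}
    - {"tx":0,"ty":0,"tz":0,"twist":0}

```text
t: 10.52
ee_pos: [488.7, 130.6, 169.9]
ee_rot: [-0.006, 0.711, 0.704, 0.0]
ft_force: [1.1, 0.0, -3.2]
opening: 0.295
```

```bash
python3 - <<'E'
from h import *
st,p,d,c=shot('wrist','w4');C=cloud(c,d);print(st['t'],st['ee_pos'],st['ee_rot'],st['opening'],st['ft_force'],togo(st,[495,142,165],88.6))
import pickle;pickle.dump(dict(st),open('w4.pkl','wb'))
E
```

```text
10.525 [488.72157825 130.55053219 169.87993354] [-6.18818217e-03  7.10567413e-01  7.03601760e-01  4.70273868e-04] 0.29522599298181684 [ 1.12777887  0.01474843 -3.24558702] {'yaw': np.float64(89.43), 'tool_shift': array([11.5,  6.2,  4.9]), 'twist': np.float64(0.83)}
```

View pics/w4.png

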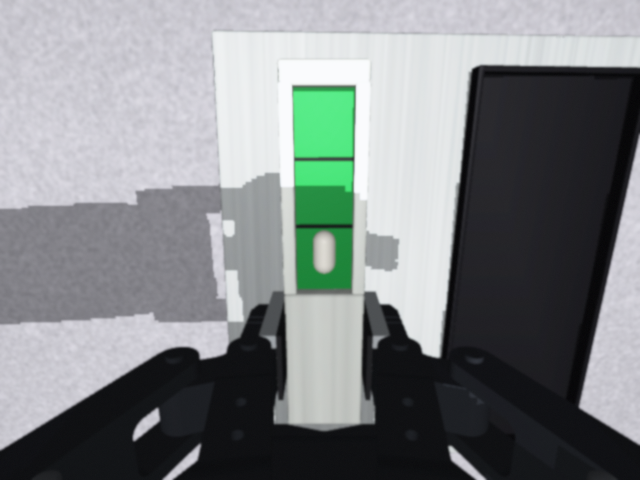

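The level is held with its bubble toward the fork (324,252), so the fork is pitched up slightly. The shelf corner is at (213,32) and the tray's left edge near column 470. I now fit the shelf plane and foot axis from all views.

```bash
python3 - <<'E'
from h import *
import pickle
def fit(name,C,m):
    q=C[m]; 
    A=np.c_[q[:,:2]-[550,100],np.ones(len(q))];
    w=np.ones(len(q),bool)
    for _ in range(4):
        co=np.linalg.lstsq(A[w],q[w,2],rcond=None)[0];r=q[:,2]-A@co;w=abs(r)<3
    print(name,'z at(550,100)',co[2].round(2),'slope x,y mrad',(co[:2]*1000).round(1),w.sum())
    return co
W=np.load('w4.npz');st=pickle.load(open('w4.pkl','rb'));c=cam('wrist',st);C=cloud(c,W['d'])
m=(C[...,2]>45)&(C[...,2]<68)
m2=m.copy();m2[:,270:380]=0;m2[:,450:]=0;m2[300:]=0
fit('wrist',C,m2)
# left edge
q=C[m2];
for row in range(50,180,20):
    us=np.where(m[row,:270])[0]
    if len(us):print(row,us.min(),C[row,us.min()].round(1))
for col in range(230,270,10):
    vs=np.where(m[:120,col])[0];print(col,vs.min(),C[vs.min(),col].round(1))
for col in range(400,460,15):
    vs=np.where(m[:120,col])[0];print(col,vs.min(),C[vs.min(),col].round(1))
for n in('scene','side'):
    a=np.load(n+'0.npz');cc=cam(n);Q=cloud(cc,a['d']);p=a['p']
    k=(Q[...,2]>40)&(Q[...,2]<66)&(Q[...,0]>425)&(Q[...,0]<570)&(Q[...,1]>-50)&(Q[...,1]<245)&(p.min(2)>120)&(np.hypot(Q[...,0]-493,Q[...,1])>40)
    fit(n,Q,k)
    # knob top: dark pixels of high z
    kk=(Q[...,2]>100)&(Q[...,2]<140)&(abs(Q[...,0]-493)<35)&(abs(Q[...,1])<35)
    qq=Q[kk];top=qq[qq[:,2]>np.percentile(qq[:,2],95)-5];print('knob top z',np.percentile(qq[:,2],[50,90,97]),'top mid',(top.min(0)+top.max(0))/2, cv2.minEnclosingCircle(top[:,:2].astype(np.float32)))
E
```

```text
wrist z at(550,100) 58.88 slope x,y mrad [-0.7 10.1] 32387
50 212 [418.1 248.   59.4]
70 213 [418.2 236.   60.9]
90 214 [417.4 224.2  59.1]
110 215 [417.2 211.7  60. ]
130 216 [416.4 199.1  58.4]
150 217 [416.  186.   58.1]
170 219 [416.6 172.7  59.1]
230 31 [430.6 258.5  60.6]
240 31 [437.  258.3  61.2]
250 31 [443.1 258.4  60.2]
260 31 [449.2 258.5  59.5]
400 33 [537.1 256.7  57.9]
415 34 [546.  255.4  60.8]
430 34 [555.7 255.7  59.1]
445 34 [564.9 255.4  59.6]
scene z at(550,100) 57.25 slope x,y mrad [0.5 8.3] 2446
knob top z [122.87931943 127.38956009 128.7824815 ] top mid [493.60056845  -3.12463262 127.40312469] ((494.176513671875, -1.5204628705978394), 19.77475357055664)
side z at(550,100) 58.52 slope x,y mrad [ 1.3 10.2] 2638
knob top z [123.26094626 128.67163365 129.71011259] top mid [491.64882486   1.41432281 127.88276846] ((490.22418212890625, 1.0647504329681396), 19.646690368652344)
```

Measurements agree: the shelf slope is about 9-10 mrad with the foot side low, the yaw is -0.023, and the foot axis is at about (492.3,-1.5) within 2 mm. The shelf height is about 59.3 at the set-down spot. I set the level down 60 mm back from home.

apply_moves:
  targets:
    - {"tx":0.009,"ty":0.007,"tz":0.015,"twist":0.8}
    - {"tx":0,"ty":0,"tz":0.03,"twist":0}
    - {"tx":0,"ty":0,"tz":0.03,"twist":0}
    - {"tx":0,"ty":0,"tz":0.015,"twist":0}
    - {"tx":0,"ty":0,"tz":0,"twist":0}
    - {"tx":0,"ty":0,"tz":0,"twist":0}

```text
t: 11.32
ee_pos: [496.7, 138.8, 73.4]
ee_rot: [-0.007, 0.718, 0.696, -0.0]
ft_force: [-0.7, 0.1, -2.3]
opening: 0.298
```

```bash
python3 - <<'E'
from h import *
st=ctrl.state();print(st['ee_pos'],st['ee_rot'],st['ft_force'],togo(st,[495.6,140.2,50],88.7))
E
```

```text
[496.70497823 138.83899728  73.4446847 ] [-6.86883925e-03  7.18242915e-01  6.95758522e-01 -1.15150473e-04] [-0.66547198  0.05285287 -2.30119406] {'yaw': np.float64(88.18), 'tool_shift': array([ 1.1, -0.9, 23.5]), 'twist': np.float64(-0.52)}
```

apply_moves:
  targets:
    - {"tx":0.001,"ty":-0.001,"tz":0.01,"twist":-0.5}
    - {"tx":0,"ty":0,"tz":0.006,"twist":0}
    - {"tx":0,"ty":0,"tz":0.003,"twist":0}
    - {"tx":0,"ty":0,"tz":0,"twist":0}
    - {"tx":0,"ty":0,"tz":0,"twist":0}

```text
t: 11.95
ee_pos: [496.3, 140.1, 54.3]
ee_rot: [-0.006, 0.715, 0.699, 0.001]
ft_force: [-0.0, -0.3, -2.9]
opening: 0.298
```

```bash
python3 - <<'E'
from h import *
st=ctrl.state();print(st['ee_pos'],st['ee_rot'],st['ft_force'],togo(st,[495.6,140.2,50],88.7))
st,p,d,c=shot('side','sd1');cv2.imwrite('pics/sd1c.png',cv2.resize(p[200:340,220:400],None,fx=4,fy=4,interpolation=cv2.INTER_CUBIC))
st,p,d,c=shot('wrist','w5')
E
```

```text
[496.33590748 140.14509722  54.26865628] [-0.00603017  0.71511362  0.6989817   0.00085395] [-0.04126412 -0.34632171 -2.93235807] {'yaw': np.float64(88.69), 'tool_shift': array([-0. , -0.7,  4.3]), 'twist': np.float64(-0.01)}
```

View pics/sd1c.png

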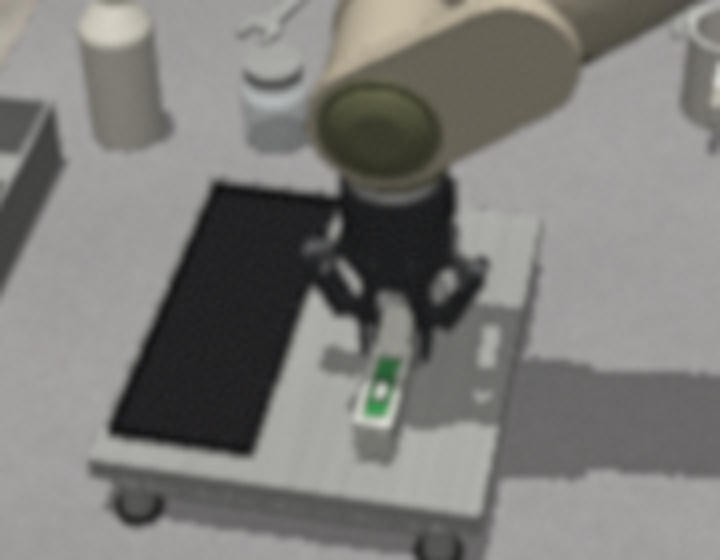

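View pics/w5.png

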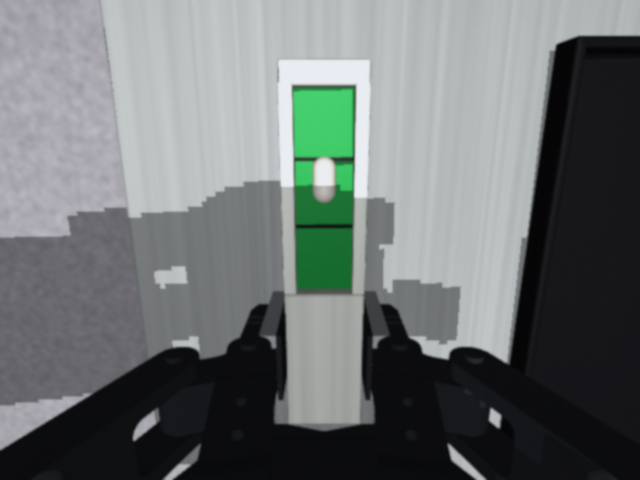

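The bubble at (324,180) is near the middle, so the earlier offset was only motion. The level is nearly parallel to the shelf. I lower gently to contact.

apply_moves:
  targets:
    - {"tx":0,"ty":0,"tz":0.004,"twist":0}
    - {"tx":0,"ty":0,"tz":0.002,"twist":0}
    - {"tx":0,"ty":0,"tz":0.001,"twist":0}
    - {"tx":0,"ty":0,"tz":0,"twist":0}
    - {"tx":0,"ty":0,"tz":0,"twist":0}

```text
t: 12.68
ee_pos: [496.4, 140.2, 46.9]
ee_rot: [-0.006, 0.715, 0.699, 0.001]
ft_force: [0.0, -0.3, -3.1]
opening: 0.297
```

```bash
python3 - <<'E'
from h import *
st=ctrl.state();print(st['ee_pos'],st['ee_rot'],st['ft_force'],togo(st,[495.6,140.2,45.7],88.7))
E
```

```text
[496.35621902 140.22694345  46.89505615] [-0.00594727  0.71510643  0.69898964  0.00095829] [ 0.03821736 -0.326112   -3.12000201] {'yaw': np.float64(88.69), 'tool_shift': array([-0.1, -0.7,  1.2]), 'twist': np.float64(-0.01)}
```

It is about 1 mm above the shelf with no contact yet. I touch down and slide along, then check before the presser.

apply_moves:
  targets:
    - {"tx":0,"ty":-0.001,"tz":0.001,"twist":0}
    - {"tx":-0.01,"ty":0,"tz":0,"twist":0}
    - {"tx":-0.01,"ty":0,"tz":0,"twist":0}
    - {"tx":0,"ty":0,"tz":0,"twist":0}
    - {"tx":0,"ty":0,"tz":0,"twist":0}

```text
t: 13.3
ee_pos: [494.9, 118.4, 45.8]
ee_rot: [-0.006, 0.715, 0.699, 0.001]
ft_force: [0.1, 0.9, -2.1]
opening: 0.294
```

```bash
python3 - <<'E'
from h import *
st,p,d,c=shot('scene','s3');print(st['ee_pos'],st['ft_force'],togo(st,[494.2,80.2,45.5],88.7))
cv2.imwrite('pics/s3c.png',cv2.resize(p[190:310,260:440],None,fx=4.4,fy=4.4,interpolation=cv2.INTER_CUBIC))
E
```

```text
[494.94187474 118.36305546  45.81066986] [ 0.14320697  0.89427294 -2.06807509] {'yaw': np.float64(88.65), 'tool_shift': array([-38.2,   0.2,  -0.1]), 'twist': np.float64(-0.05)}
```

View pics/s3c.png

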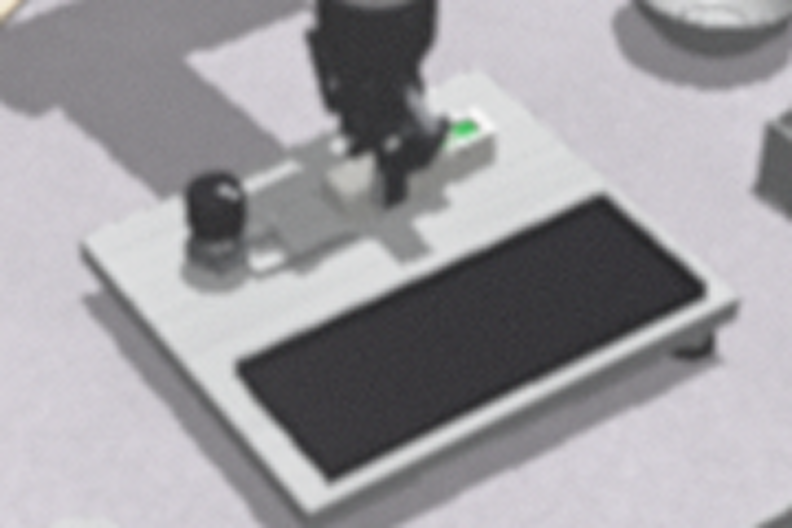

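The fork points at the presser and the touch is light. I continue home.

apply_moves:
  targets:
    - {"tx":-0.01,"ty":0,"tz":0,"twist":0}
    - {"tx":-0.01,"ty":0,"tz":0,"twist":0}
    - {"tx":-0.009,"ty":0,"tz":0,"twist":0}
    - {"tx":-0.005,"ty":0,"tz":0,"twist":0}
    - {"tx":0,"ty":0,"tz":0,"twist":0}
    - {"tx":0,"ty":0,"tz":0,"twist":0}

```text
t: 14.1
ee_pos: [494.1, 81.9, 45.4]
ee_rot: [-0.006, 0.715, 0.699, 0.001]
ft_force: [0.1, 1.1, -2.4]
opening: 0.296
```

```bash
python3 - <<'E'
from h import *
st,p,d,c=shot('scene','s4');print(st['t'],st['ee_pos'],st['ft_force'],togo(st,[494.2,80.2,45.5],88.7))
cv2.imwrite('pics/s4c.png',cv2.resize(p[190:310,260:440],None,fx=4.4,fy=4.4,interpolation=cv2.INTER_CUBIC))
E
```

```text
14.1 [494.09092016  81.90707092  45.44683929] [ 0.10630107  1.06661502 -2.39528641] {'yaw': np.float64(88.65), 'tool_shift': array([-1.7,  0.1, -0.1]), 'twist': np.float64(-0.05)}
```

View pics/s4c.png

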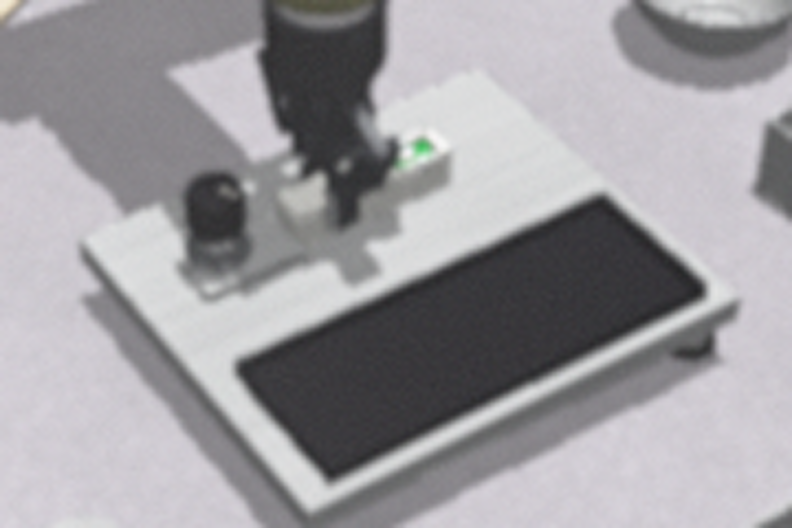

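The fork is under the presser, with its tip emerging at (205,290). I nudge 1 mm and release.

apply_moves:
  targets:
    - {"tx":-0.001,"ty":0,"tz":0,"twist":0}
    - {"tx":0,"ty":0,"tz":0,"twist":0}

```text
t: 14.4
ee_pos: [494.0, 81.3, 45.4]
ee_rot: [-0.006, 0.715, 0.699, 0.001]
ft_force: [0.9, -0.1, -2.2]
opening: 0.297
```

apply_moves:
  targets:
    - {"tx":0,"ty":0,"tz":0,"twist":0}
    - {"tx":0,"ty":0,"tz":0,"twist":0}
    - {"tx":0,"ty":0,"tz":0,"twist":0}
    - {"tx":0,"ty":0,"tz":0,"twist":0}
    - {"tx":0,"ty":0,"tz":0,"twist":0}
    - {"tx":0,"ty":0,"tz":0,"twist":0}
  hand: 1

```text
t: 15.15
ee_pos: [494.7, 81.4, 46.2]
ee_rot: [-0.005, 0.715, 0.699, 0.002]
ft_force: [-0.1, 0.0, -0.4]
opening: 1.002
```

apply_moves:
  targets:
    - {"tx":0,"ty":0,"tz":-0.03,"twist":0}
    - {"tx":0,"ty":0,"tz":-0.05,"twist":0}
    - {"tx":0,"ty":0,"tz":-0.05,"twist":0}
    - {"tx":0,"ty":0,"tz":-0.03,"twist":0}
    - {"tx":0,"ty":0,"tz":0,"twist":0}
    - {"tx":0,"ty":0,"tz":0,"twist":0}

```text
t: 15.9
ee_pos: [494.6, 79.8, 209.8]
ee_rot: [-0.006, 0.715, 0.699, 0.001]
ft_force: [-0.3, -0.1, -0.5]
opening: 1.001
```

```bash
python3 - <<'E'
from h import *
import pickle
st,p,d,c=shot('wrist','w6');print(st['t'],st['ee_pos'],st['ft_force'],togo(st,[492.3,-1.5,200],125));pickle.dump(dict(st),open('w6.pkl','wb'))
E
```

```text
15.9 [494.64810404  79.75106623 209.83736348] [-0.2573007  -0.14849725 -0.46686477] {'yaw': np.float64(88.69), 'tool_shift': array([-81.4,  -0.4,   9.1]), 'twist': np.float64(-36.31)}
```

View pics/w6.png

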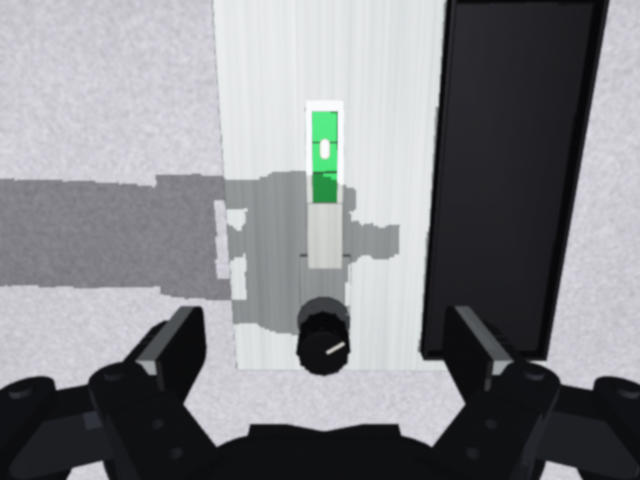

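The level lies straight, with its bubble at (324,149) about 5.6 mm toward the tail. The knob top is at (322,345). I measure the level pose and the knob.

```bash
python3 - <<'E'
from h import *
import pickle
W=np.load('w6.npz');st=pickle.load(open('w6.pkl','rb'));c=cam('wrist',st);C=cloud(c,W['d'])
roi=np.zeros((480,640),bool);roi[95:275,295:355]=1
m=roi&(C[...,2]>80)&(C[...,2]<100);q=C[m];r=cv2.minAreaRect(q[:,:2].astype(np.float32));print('bar',r,np.median(q[:,2]))
A=np.c_[q[:,:2]-q[:,:2].mean(0),np.ones(len(q))];print('bar slope',np.linalg.lstsq(A,q[:,2],rcond=None)[0])
ctr=np.array(r[0]);ang=None
P=cv2.boxPoints(r);e=sorted([(np.linalg.norm(P[i]-P[i-1]),i) for i in range(4)])[-1][1];u=P[e]-P[e-1];u/=np.linalg.norm(u);u*=-np.sign(u[1])
print('axis',u,'notch',ctr+(25+83)*u)
k=np.zeros((480,640),bool);k[300:385,290:360]=1
k&=(C[...,2]>110)&(C[...,2]<145)
q=C[k];t=np.percentile(q[:,2],80);print('knob top z',t);q=q[q[:,2]>t-4];print(cv2.minEnclosingCircle(q[:,:2].astype(np.float32)),cv2.minAreaRect(q[:,:2].astype(np.float32)))
st=ctrl.state()
E
```

```text
bar ((494.6623229980469, 106.90945434570312), (119.36647033691406, 26.005096435546875), 88.77982330322266) 90.33563779179946
bar slope [ 1.68701471e-04 -1.59988841e-02  8.93296306e+01]
axis [-0.02129467 -0.9997732 ] notch [492.36249852  -1.0660553 ]
knob top z 128.2470370637649
((491.2547912597656, -2.7811191082000732), 19.465795516967773) ((491.1894836425781, -2.705038070678711), (37.59364700317383, 37.37844467163086), 78.50244903564453)
```

```bash
python3 - <<'E'
from h import *
import pickle
W=np.load('w6.npz');st=pickle.load(open('w6.pkl','rb'));c=cam('wrist',st);C=cloud(c,W['d'])
def fit(s):
    q=C[s].reshape(-1,3);A=np.c_[q[:,:2]-q[:,:2].mean(0),np.ones(len(q))];co=np.linalg.lstsq(A,q[:,2],rcond=None)[0];r=q[:,2]-A@co;print(co,r.std())
fit(np.s_[105:265,309:340]);fit(np.s_[110:200,312:338]);fit(np.s_[20:350,370:425]);fit(np.s_[20:300,235:290]);fit(np.s_[20:350,240:425])
for v in range(103,268,12): print(v,C[v,309:340,2].mean().round(2),end=' ')
print();fit(np.s_[205:262,309:340])
print(C[280:296,310:340].reshape(-1,3).mean(0))
E
```

```text
[5.11754715e-02 6.70438456e-05 8.97872809e+01] 15.925970137999844
[1.10506280e-01 6.61159001e-02 8.79626962e+01] 16.90587614479129
[-4.16082040e-01  7.60617325e-03  6.03610951e+01] 19.980476187358487
[ 3.87225829e-01 -7.43787509e-03  6.05274570e+01] 19.404784392647258
[-2.21429903e-02 -1.37747045e-02  6.55572964e+01] 23.830257878932365
103 91.57 115 87.28 127 96.5 139 87.42 151 89.27 163 87.35 175 87.05 187 87.03 199 86.98 211 90.87 223 90.7 235 90.6 247 90.64 259 99.6 
[4.26255478e-02 3.46492238e-01 9.15158432e+01] 14.45875374418154
[492.94310973  22.55279022  66.78363484]
```

The level is flat, with its notch at (492.4,-1.1). The knob axis is at (491.3,-2.8), about 2 mm away. Knob top is z 128. I move above the knob and turn the tool counter-clockwise for travel.

apply_moves:
  targets:
    - {"tx":-0.03,"ty":-0.001,"tz":0,"twist":0}
    - {"tx":-0.03,"ty":0,"tz":0,"twist":0}
    - {"tx":-0.02,"ty":0,"tz":0,"twist":0}
    - {"tx":0,"ty":0,"tz":0.02,"twist":-10}
    - {"tx":0,"ty":0,"tz":0.02,"twist":-10}
    - {"tx":0,"ty":0,"tz":0,"twist":-9}
    - {"tx":0,"ty":0,"tz":0,"twist":0}
    - {"tx":0,"ty":0,"tz":0,"twist":0}

```text
t: 16.95
ee_pos: [487.6, -1.6, 159.0]
ee_rot: [-0.013, 0.513, 0.858, -0.0]
ft_force: [0.8, -0.4, 0.6]
opening: 1.001
```

```bash
python3 - <<'E'
from h import *
st,p,d,c=shot('wrist','w7');print(st['t'],st['ee_pos'],st['ft_force'],togo(st,[491.4,-1.5,72],120))
C=cloud(c,d);k=np.zeros((480,640),bool);k[230:400,230:420]=1
k&=(C[...,2]>118)&(C[...,2]<145);n,l,s,ce=cv2.connectedComponentsWithStats(k.astype(np.uint8));i=1+np.argmax(s[1:,4]);q=C[l==i];print(s[i],np.median(q[:,2]),cv2.minEnclosingCircle(q[:,:2].astype(np.float32)))
E
```

```text
16.95 [487.62067786  -1.6278459  159.01568651] [ 0.83260606 -0.37808472  0.59317476] {'yaw': np.float64(118.3), 'tool_shift': array([-3.7,  4.6, 86.9]), 'twist': np.float64(-1.7)}
[ 295  231   73   73 3822] 127.72623674033088 ((491.771728515625, -2.950545310974121), 19.76091766357422)
```

View pics/w7.png

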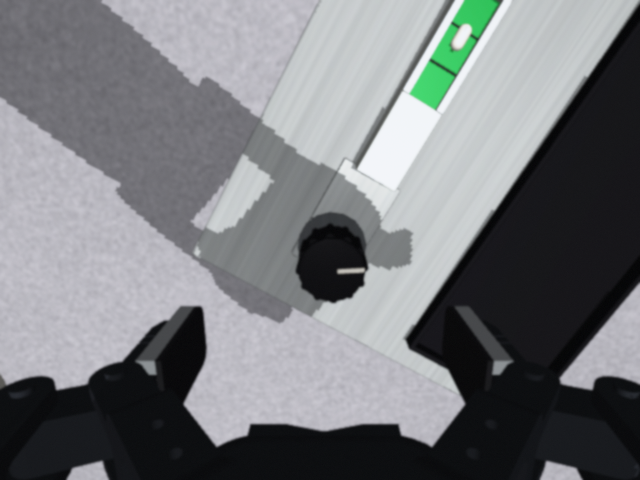

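The knob at (332,262) lies between the fingers, and the pads clear the level. I descend around it.

apply_moves:
  targets:
    - {"tx":-0.001,"ty":0.003,"tz":0.02,"twist":-1.7}
    - {"tx":-0.001,"ty":0.001,"tz":0.02,"twist":0}
    - {"tx":0,"ty":0,"tz":0.015,"twist":0}
    - {"tx":0,"ty":0,"tz":0,"twist":0}
    - {"tx":0,"ty":0,"tz":0,"twist":0}

```text
t: 17.62
ee_pos: [491.8, -0.7, 103.7]
ee_rot: [-0.012, 0.503, 0.864, 0.001]
ft_force: [0.8, 0.2, 0.4]
opening: 1.0
```

```bash
python3 - <<'E'
from h import *
st=ctrl.state();print(st['ee_pos'],st['ee_rot'],st['ft_force'],togo(st,[491.3,-1.2,72],120))
E
```

```text
[491.79444239  -0.73373402 103.66482421] [-1.19495339e-02  5.02831941e-01  8.64301450e-01  5.01134080e-04] [0.8200783  0.17666876 0.44560759] {'yaw': np.float64(119.61), 'tool_shift': array([-0.8, -0.3, 31.7]), 'twist': np.float64(-0.39)}
```

apply_moves:
  targets:
    - {"tx":0,"ty":0,"tz":0.015,"twist":0}
    - {"tx":0,"ty":0,"tz":0.01,"twist":0}
    - {"tx":0,"ty":0,"tz":0.003,"twist":0}
    - {"tx":0,"ty":0,"tz":0,"twist":0}
    - {"tx":0,"ty":0,"tz":0,"twist":0}

```text
t: 18.25
ee_pos: [491.6, -0.5, 74.6]
ee_rot: [-0.011, 0.503, 0.864, 0.001]
ft_force: [-0.7, -0.2, 0.4]
opening: 1.002
```

```bash
python3 - <<'E'
from h import *
st,p,d,c=shot('wrist','w8');print(st['ee_pos'],st['ee_rot'],st['ft_force'],togo(st,[491.3,-1.2,72],120))
E
```

```text
[ 4.91621778e+02 -4.55524715e-01  7.45517596e+01] [-1.12578452e-02  5.03179190e-01  8.64108511e-01  6.67579969e-04] [-0.66087885 -0.22526791  0.35301226] {'yaw': np.float64(119.57), 'tool_shift': array([-0.5, -0.6,  2.5]), 'twist': np.float64(-0.43)}
```

View pics/w8.png

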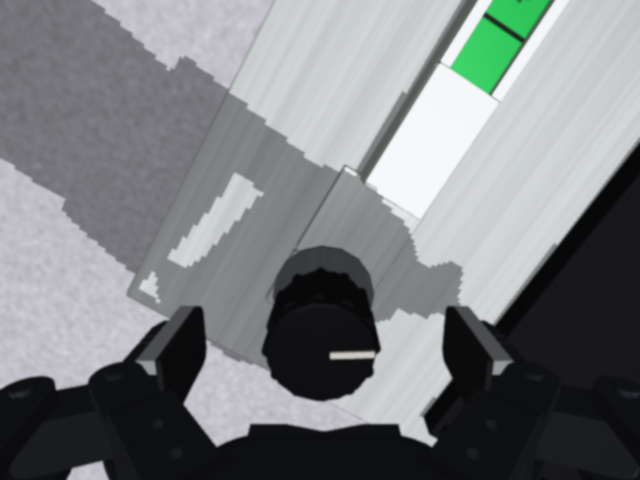

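The knob is centred between the pads at (321,352). I close.

apply_moves:
  targets:
    - {"tx":0,"ty":0,"tz":0.002,"twist":0}
    - {"tx":0,"ty":0,"tz":0,"twist":0}
    - {"tx":0,"ty":0,"tz":0,"twist":0}
    - {"tx":0,"ty":0,"tz":0,"twist":0}
    - {"tx":0,"ty":0,"tz":0,"twist":0}
    - {"tx":0,"ty":0,"tz":0,"twist":0}
    - {"tx":0,"ty":0,"tz":0,"twist":0}
  hand: 0
  force: 60

```text
t: 19.18
ee_pos: [491.4, -0.7, 73.0]
ee_rot: [-0.011, 0.503, 0.864, 0.0]
ft_force: [-1.4, -1.5, 1.3]
opening: 0.406
```

```bash
python3 - <<'E'
from h import *
st=ctrl.state();print(st['ee_pos'],st['opening'],st['ft_force'],st['wrist_torque'],togo(st))
E
```

```text
[491.35719016  -0.71359533  73.0401118 ] 0.40604721025657686 [-1.42490627 -1.51116527  1.27628602] [-0.0081192   0.14576641  0.00301622] {'yaw': np.float64(119.57)}
```

The knob is gripped (opening 0.41, about 35 mm). I push down in small rows.

apply_moves:
  targets:
    - {"tx":0,"ty":0,"tz":0.004,"twist":0}
    - {"tx":0,"ty":0,"tz":0.004,"twist":0}
    - {"tx":0,"ty":0,"tz":0.003,"twist":0}
    - {"tx":0,"ty":0,"tz":0.002,"twist":0}
    - {"tx":0,"ty":0,"tz":0.001,"twist":0}
    - {"tx":0,"ty":0,"tz":0,"twist":0}
    - {"tx":0,"ty":0,"tz":0,"twist":0}

```text
t: 20.05
ee_pos: [491.3, -0.7, 58.9]
ee_rot: [-0.011, 0.503, 0.864, 0.0]
ft_force: [-3.5, 0.2, 6.7]
opening: 0.404
```

```bash
python3 - <<'E'
from h import *
st=ctrl.state();print(st['ee_pos'],st['opening'],st['ft_force'],st['wrist_torque'],togo(st))
E
```

```text
[491.33434195  -0.70717632  58.94521327] 0.4038322458049199 [-3.45428323  0.18868147  6.72916618] [ 0.0050227   0.42394379 -0.00831814] {'yaw': np.float64(119.58)}
```

apply_moves:
  targets:
    - {"tx":0,"ty":0,"tz":0.002,"twist":0}
    - {"tx":0,"ty":0,"tz":0.002,"twist":0}
    - {"tx":0,"ty":0,"tz":0,"twist":0}
    - {"tx":0,"ty":0,"tz":0,"twist":0}
    - {"tx":0,"ty":0,"tz":0,"twist":0}

```text
t: 20.68
ee_pos: [491.3, -0.7, 56.7]
ee_rot: [-0.01, 0.503, 0.864, 0.0]
ft_force: [-5.1, -0.8, 8.9]
opening: 0.402
```

```bash
cat > bub.py <<'E'
from h import *
import sys
n=sys.argv[1]
st=ctrl.state();print(st['t'],st['ee_pos'],st['opening'],st['ft_force'],st['wrist_torque'],togo(st))
S=[]
for cn in('side','scene'):
    st,p,d,c=shot(cn,n+cn); u,v=proj(c,[495.3,130.5,90]);u,v=int(u),int(v)
    cr=p[v-25:v+25,u-33:u+33];S.append(cv2.resize(cr,None,fx=6,fy=6,interpolation=cv2.INTER_CUBIC))
cv2.imwrite(f'pics/{n}.png',np.hstack(S))
st,p,d,c=shot('wrist',n+'w')
E
python3 bub.py b1
```

```text
20.675 [491.32810854  -0.70260102  56.74048092] 0.4023122157470827 [-5.11661545 -0.8148495   8.88844873] [ 0.05161603  0.57743638 -0.01332236] {'yaw': np.float64(119.6)}
```

View pics/b1.png

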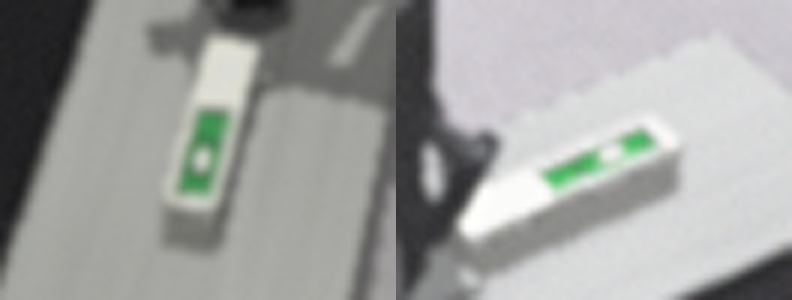

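View pics/b1w.png

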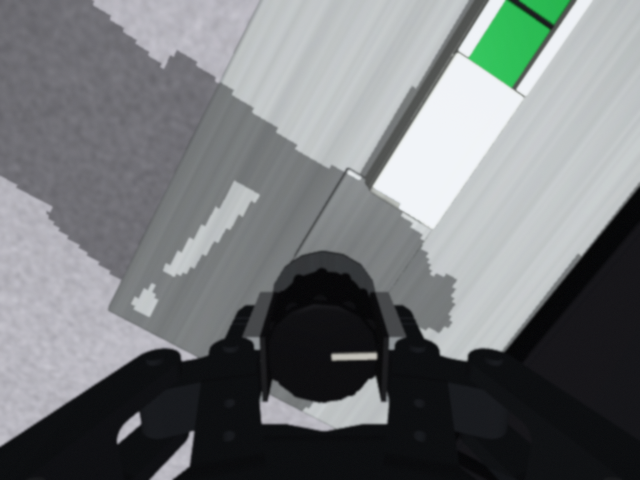

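The knob is pushed 16.3 mm with Fz 8.9 N. The bubble is still about 6 mm toward the tail in both views (side crop (202,159) against mid (204,150)). The wrist view shows a firm knob grip. I push a little more and turn clockwise.

apply_moves:
  targets:
    - {"tx":0,"ty":0,"tz":0.002,"twist":0}
    - {"tx":0,"ty":0,"tz":0,"twist":0}
    - {"tx":0,"ty":0,"tz":0,"twist":5}
    - {"tx":0,"ty":0,"tz":0,"twist":5}
    - {"tx":0,"ty":0,"tz":0,"twist":0}
    - {"tx":0,"ty":0,"tz":0,"twist":0}

```text
t: 21.58
ee_pos: [491.3, -0.7, 57.3]
ee_rot: [-0.01, 0.578, 0.816, -0.001]
ft_force: [-4.4, -0.0, 8.8]
opening: 0.408
```

```bash
python3 - <<'E'
from h import *
st=ctrl.state();print(st['t'],st['ee_pos'],st['ee_rot'],st['opening'],st['ft_force'],st['wrist_torque'],togo(st))
E
```

```text
21.575 [491.28888555  -0.71011076  57.30737421] [-0.00997347  0.5776225   0.81624249 -0.00099165] 0.40803215938106124 [-4.42233895 -0.02744374  8.80566968] [-0.03599409  0.53953105  0.11222911] {'yaw': np.float64(109.42)}
```

apply_moves:
  targets:
    - {"tx":0,"ty":0,"tz":0.001,"twist":5}
    - {"tx":0,"ty":0,"tz":0.001,"twist":5}
    - {"tx":0,"ty":0,"tz":0.001,"twist":5}
    - {"tx":0,"ty":0,"tz":0.001,"twist":5}
    - {"tx":0,"ty":0,"tz":0,"twist":0}
    - {"tx":0,"ty":0,"tz":0,"twist":0}
    - {"tx":0,"ty":0,"tz":0,"twist":0}
    - {"tx":0,"ty":0,"tz":0,"twist":0}
    - {"tx":0,"ty":0,"tz":0,"twist":0}
    - {"tx":0,"ty":0,"tz":0,"twist":0}
    - {"tx":0,"ty":0,"tz":0,"twist":0}
    - {"tx":0,"ty":0,"tz":0,"twist":0}

```text
t: 23.08
ee_pos: [491.2, -0.7, 59.3]
ee_rot: [-0.008, 0.712, 0.702, -0.004]
ft_force: [-3.6, -1.4, 8.6]
opening: 0.405
```

```bash
python3 bub.py b2
```

```text
23.075 [491.22100889  -0.70037193  59.30545334] 0.4048206199756322 [-3.6482642  -1.39116403  8.55591351] [-0.0547391   0.51955927  0.12304745] {'yaw': np.float64(89.21)}
```

View pics/b2.png

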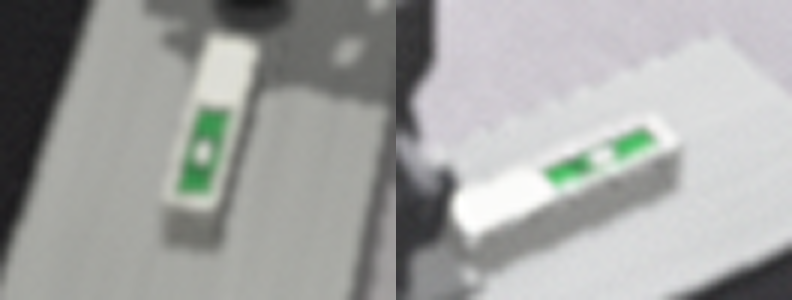

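View pics/b2w.png

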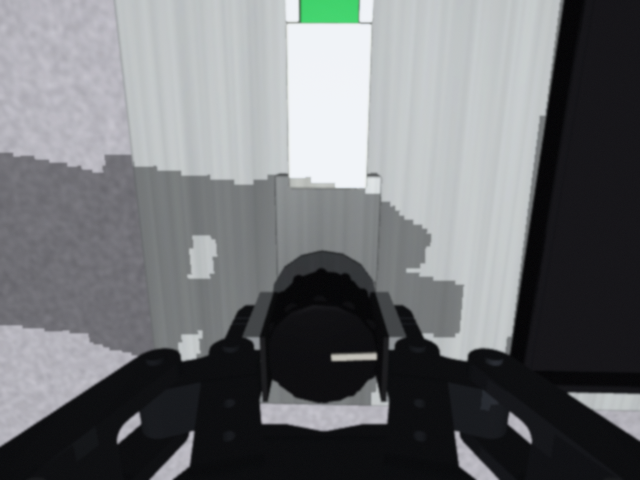

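The knob turned with the fingers, since its white mark stays put in the wrist frame. The bubble now looks centred: side crop (202,151) against mid (204,150), scene crop (601,158). I quantify it.

```bash
python3 - <<'E'
from h import *
def an(img,c,zz=90):
    # sample intensity along level axis line on top face
    g0=lambda s:proj(c,np.array([492.4+0.0213*s,-1.1+s,zz]))
    out=[]
    ss=np.arange(85,172,.5)
    G=[];
    for s in ss:
        u,v=g0(s); px=cv2.getRectSubPix(img,(1,1),(float(u),float(v)))[0,0].astype(float); G.append(px[1]-px[2])
    return ss,np.array(G)
for n,cn in(('b1side','side'),('b1scene','scene'),('b2side','side'),('b2scene','scene')):
    img=np.load(n+'.npz')['p'];c=cam(cn);s,G=an(img,c)
    on=s[G>0.5*G.max()];lo,hi=on.min(),on.max()
    i=(s>lo)&(s<hi);w=np.clip(G.max()*.8-G[i],0,None)
    j=(s[i]>lo+8)&(s[i]<hi-8);b=(w[j]*s[i][j]).sum()/w[j].sum()
    print(n,'green',lo,hi,'mid',(lo+hi)/2,'bubble',b.round(1),'off',(b-(lo+hi)/2).round(1))
W=cv2.imread('pics/w6.png').astype(int);g=W[:,:,1]-W[:,:,2];col=g[100:215,318:332].mean(1).round();print(col.tolist())
E
```

```text
b1side green 104.5 158.0 mid 131.25 bubble 136.8 off 5.5
b1scene green 101.0 157.5 mid 129.25 bubble 136.8 off 7.5
b2side green 104.0 158.0 mid 131.0 bubble 131.7 off 0.7
b2scene green 102.5 158.5 mid 130.5 bubble 131.3 off 0.8
[2.0, 1.0, 2.0, 1.0, 1.0, 1.0, 1.0, 1.0, 2.0, 3.0, 9.0, 57.0, 118.0, 144.0, 147.0, 148.0, 148.0, 148.0, 148.0, 148.0, 148.0, 148.0, 148.0, 148.0, 148.0, 148.0, 148.0, 148.0, 149.0, 149.0, 149.0, 149.0, 149.0, 149.0, 149.0, 149.0, 149.0, 144.0, 125.0, 93.0, 65.0, 40.0, 23.0, 27.0, 34.0, 36.0, 37.0, 37.0, 37.0, 37.0, 37.0, 37.0, 37.0, 37.0, 39.0, 43.0, 50.0, 65.0, 90.0, 122.0, 145.0, 152.0, 153.0, 153.0, 153.0, 153.0, 153.0, 153.0, 153.0, 152.0, 141.0, 106.0, 74.0, 95.0, 125.0, 134.0, 127.0, 115.0, 109.0, 107.0, 105.0, 105.0, 104.0, 104.0, 105.0, 104.0, 104.0, 104.0, 104.0, 104.0, 104.0, 104.0, 104.0, 104.0, 104.0, 104.0, 104.0, 104.0, 104.0, 104.0, 98.0, 76.0, 36.0, 10.0, 4.0, 3.0, 3.0, 3.0, 3.0, 3.0, 3.0, 3.0, 4.0, 3.0, 3.0]
```

The offset is 0.7-0.8 mm in both views, inside the 3.5 mm limit. I turn a last 4° and add a little push for margin, then settle.

apply_moves:
  targets:
    - {"tx":0,"ty":0,"tz":0.001,"twist":4}
    - {"tx":0,"ty":0,"tz":0.002,"twist":0}
    - {"tx":0,"ty":0,"tz":0.001,"twist":0}
    - {"tx":0,"ty":0,"tz":0,"twist":0}
    - {"tx":0,"ty":0,"tz":0,"twist":0}
    - {"tx":0,"ty":0,"tz":0,"twist":0}
    - {"tx":0,"ty":0,"tz":0,"twist":0}
    - {"tx":0,"ty":0,"tz":0,"twist":0}
    - {"tx":0,"ty":0,"tz":0,"twist":0}
    - {"tx":0,"ty":0,"tz":0,"twist":0}
    - {"tx":0,"ty":0,"tz":0,"twist":0}
    - {"tx":0,"ty":0,"tz":0,"twist":0}

```text
t: 24.72
ee_pos: [491.3, -0.8, 60.5]
ee_rot: [-0.006, 0.735, 0.678, -0.004]
ft_force: [-3.8, -0.7, 7.2]
opening: 0.404
```

```bash
python3 bub.py b3; python3 - <<'E'
from h import *
for n,cn in(('b3side','side'),('b3scene','scene')):
    img=np.load(n+'.npz')['p'];c=cam(cn);ss=np.arange(85,172,.5);G=[]
    for s in ss:
        u,v=proj(c,[492.4+.0213*s,-1.1+s,91]);px=cv2.getRectSubPix(img,(1,1),(float(u),float(v)))[0,0].astype(float);G.append(px[1]-px[2])
    G=np.array(G);on=ss[G>.5*G.max()];lo,hi=on.min(),on.max();j=(ss>lo+8)&(ss<hi-8);w=np.clip(G.max()*.8-G[j],0,None);print(n,(w*ss[j]).sum()/w.sum()-(lo+hi)/2)
E
```

```text
24.725 [491.25878756  -0.78552804  60.49372678] 0.4035380853084663 [-3.81676696 -0.73811978  7.16721024] [-0.01583572  0.43884463  0.04890573] {'yaw': np.float64(85.41)}
b3side 0.7306243979332692
b3scene 0.3623988226637209
```

View pics/b3.png

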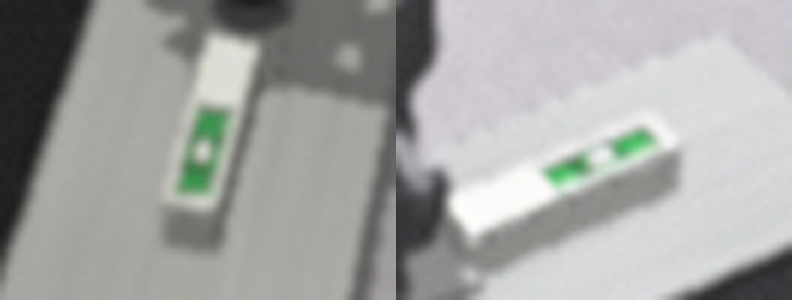

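View pics/b3w.png

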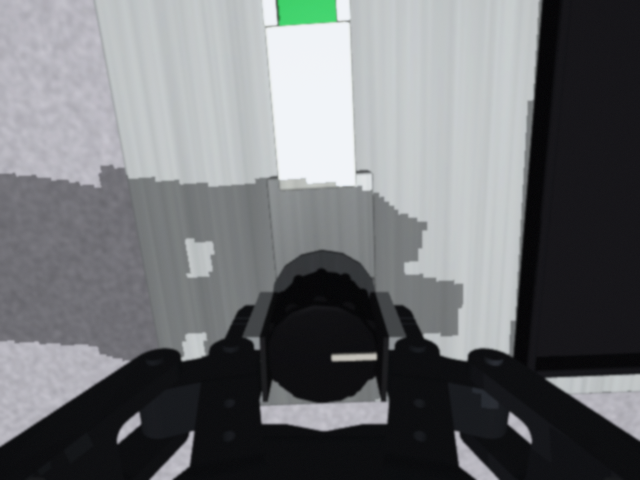

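The bubble is centred within about 0.7 mm. The push eased slightly to 7.2 N over the idle rows, so I push down a bit more and keep that target.

apply_moves:
  targets:
    - {"tx":0,"ty":0,"tz":0.002,"twist":0}
    - {"tx":0,"ty":0,"tz":0.002,"twist":0}
    - {"tx":0,"ty":0,"tz":0.002,"twist":0}
    - {"tx":0,"ty":0,"tz":0.001,"twist":0}

```text
t: 25.38
ee_pos: [491.2, -0.8, 55.3]
ee_rot: [-0.006, 0.734, 0.679, -0.004]
ft_force: [-6.6, 0.0, 12.2]
opening: 0.404
```

```bash
python3 bub.py b4; python3 - <<'E'
from h import *
st=ctrl.state();print(st['t'],st['ee_pos'],st['ft_force'],st['opening'])
for n,cn in(('b4side','side'),('b4scene','scene')):
    img=np.load(n+'.npz')['p'];c=cam(cn);ss=np.arange(85,172,.5);G=[]
    for s in ss:
        u,v=proj(c,[492.4+.0213*s,-1.1+s,91]);px=cv2.getRectSubPix(img,(1,1),(float(u),float(v)))[0,0].astype(float);G.append(px[1]-px[2])
    G=np.array(G);on=ss[G>.5*G.max()];lo,hi=on.min(),on.max();j=(ss>lo+8)&(ss<hi-8);w=np.clip(G.max()*.8-G[j],0,None);print(n,(w*ss[j]).sum()/w.sum()-(lo+hi)/2)
E
```

```text
25.375 [491.23556242  -0.84004523  55.32578543] 0.40399295469464214 [-6.62245216e+00  1.88505994e-03  1.21992985e+01] [0.04877572 0.79701675 0.01954819] {'yaw': np.float64(85.48)}
25.525 [491.23503719  -0.84586486  55.38241271] [-5.70579736 -0.14270653 12.10066164] 0.4028664889046418
b4side 0.7061544097444994
b4scene 0.15420913552284787
```

Firm press of 12 N, pushed about 20 mm in all and within travel. The bubble is centred, the pose is stable, and the level is untouched. I hand in.

```bash
python3 -c "
from bench import ctrl
print(ctrl.finish_job()); s=ctrl.state(); print(s['t'],s['ee_pos'],s['ft_force'],s['opening'])"
```

```text
the job is handed in; nothing more can be done
None
the job is handed in; nothing more can be done
```

I set the larger level on the shelf, slid its fork under the presser and let go. I then gripped the knob, pushed it down, and turned it about 34° (0.6 rad) clockwise until the bubble was centred. I handed the job in at about 25.5 s, still holding the knob down; no verdict is reported.

**Last checks, just before handing in:**
- **Bubble:** 0.7 mm from the vial's middle in the side view and 0.2 mm in the scene view; the limit is 3.5 mm. It was about 5.5–7.5 mm off when first clamped, as step 2 requires.
- **Push:** about 12 N on the knob, pushed roughly 20 mm. The clamping force on the fork was judged from this; I could not measure it directly.
- **Grip:** holding, at 0.40 open. The knob's white mark stayed fixed in the wrist view, so it turned with the fingers without slipping.
- **Fork:** measured about 2 mm from the knob's axis before clamping and not measured again after. In the wrist view the fingers were clear of the level.

**What went wrong or disagreed:**
- **Missed grasp:** the first grasp closed just above the bar without moving the level. The real fingertips sit about 22 mm behind the reported TCP, so I worked with that offset afterwards.
- **Camera offset:** the scene and side cameras disagree by 2–3 mm on the knob's position.
- **Push easing:** the push dropped to about 7 N over idle rows, so I pushed again just before handing in.
- **Bystanders:** I did not measure whether they had moved, but nothing suggested contact with any of them.

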